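# Latch the medicine transport case

### The job

Close up the medicine transport case for the courier: shut its lid, hook the latch's claw over the keeper on the lid, and swing the red lever down over centre and press it fully home, so that the lid is drawn down on its seal. Work by feel: never press or squeeze the lid or the lever with more than about 25 N (2.5 kg), and leave everything else on the counter where it stands.

Things in the scene. Friction and masses are not known exactly. Their poses are not given: they have to be found in the camera images.
- case: White insulated box with blue corner guards, fixed on the counter: lower shell 220 (its x) by 300 (its y) by 140 mm high. Origin: centre of its underside, z up. The latch face is its -x face (110 mm from the origin); the lid is hinged along the top of its +x face. The draw latch sits in the middle of the latch face (case y = 0).
- lid (a joint): Blue lid, 220 by 300 by 45 mm, 0.6 kg, stiff hinge (stays where it is left; about 1 N on its front edge moves it down). 0 rad = bottomed on the shell; about 0.015 = resting on the uncompressed rubber seal; about 0.006 = drawn down by the latch; grows as it opens. On the seal it resists at about 36 N per mm. Handle, 13 mm high, across the middle of the top; the top within 60 mm of the front edge is bare.
- lid_edge (a point): Middle of the lid's upper front edge (the edge over the latch), 185 mm above the counter when shut.
- keeper (a point): Steel keeper on the lid's front face: a ledge 26 mm wide that opens upward, with an upturned lip 7 mm high and 3 mm thick. Origin: where the centre of the claw's nose bar lies when seated, 5.5 mm out from the lid's face and 10 mm above its lower edge. x points into the lid, z up with the lid. Clear slot between lip and lid face 8 mm; the lip's top is 4.5 mm above the origin.
- lever (a joint): Red-handled lever. 0 = fully home, straight down along the latch face (hard stop); 1.57 = level, straight out; more = up and out (stop 2.4). Dead centre about 0.25. Stiff pivot, 0.55 N m: stays where left. About 13 N, 70 mm from the pivot, draws the lid down, and again squeezes a rubber buffer over the last 0.05. Handle 26 wide, 22 to 89 mm from the pivot; outer face (upper when level) 7 mm off the pivot line.
- lever_pivot (a point): Lever's pivot axis (parallel to case y), 108 mm above the counter, 16 mm out from the latch face.
- lever_end (a point): On the handle's outer face, 78 mm from the pivot.
- claw (a joint): Brass claw, a 12 mm wide strap swinging freely on a pin in the lever 18 mm from the lever's pivot (on the line from pivot to handle end). 2.95 = flopped out onto the lever (stop); it balances upright near claw = lever + 0.08, falls outward at more and in against the lid at less. About 0 when latched.
- claw_nose (a point): Centre of the claw's nose, a brass cross bar 36 mm long (parallel to case y) and 5 mm thick, 61.7 mm from the claw's pin. With claw = lever + 0.17 it is straight above the pin; more swings it outward. It overhangs the lever by 5 mm each side.
- carton_a: Loose medicine carton, yellow and violet stripes, 75 by 120 by 45 mm. Origin: centre of underside.
- carton_b: Loose medicine carton, pink and yellow stripes, 70 by 110 by 40 mm. Origin: centre of underside.
- vial_a: Loose yellow-capped glass vial, 28 mm wide, 53 mm high. Origin: centre of underside.
- vial_b: Loose orange-capped glass vial, 28 mm wide, 53 mm high. Origin: centre of underside.
- cold_pack: Loose blue cold pack, 100 by 160 by 25 mm. Origin: centre of underside.
- logger: Loose white temperature logger, 45 by 75 by 18 mm. Origin: centre of underside.
- sanitiser: Loose clear bottle with blue cap, 60 mm wide, 160 mm high. Origin: centre of underside.

How it is judged (in metres and radians):
On the way, in this order (a step that is already met when the one before it is completed fails the run):
1. the lid is shut down onto its seal, the latch still open (value of joint lid below 0.03 rad and value of joint lever above 0.6 rad), for 0.2 s.
2. the claw's nose is hooked in the keeper, behind its lip, with the lever still up (x of claw_nose in the frame of keeper between -0.003 and 0.007 m and z of claw_nose in the frame of keeper between -0.003 and 0.004 m and value of joint lever above 0.35 rad), for 0.1 s.
At the end, for the whole second after the job is handed in: Lever within 0.02 rad of fully home and still; the claw's nose in the keeper, behind its lip (within 3 mm of its seat in height); the lid drawn down on its seal (joint below 0.010 rad) (value of joint lever below 0.02 rad and value of joint lid below 0.01 rad and x of claw_nose in the frame of keeper between -0.003 and 0.007 m and z of claw_nose in the frame of keeper between -0.003 and 0.003 m and velocity of joint lever between -0.05 and 0.05 rad/s); the robot touches nothing.
It fails at once if the lid or the lever's handle is pressed or squeezed with more than 30 N (contact force between any of the fingers, the arm and lid_shell above 30 N or contact force between any of the fingers, the arm and lever_handle above 30 N or contact force between any of the fingers, the arm and lever_tip above 30 N).
It fails at once if another thing on the counter moved by more than 20 mm (distance of any of carton_a, carton_b, vial_a, vial_b, cold_pack, logger, sanitiser from where it was at the start of the episode above 0.02 m).
It also fails if it takes over 64 s, if anything falls off the work surface, if the arm or the gripper's body presses on something with over 40 N, if the wrist force passes 120 N, or if a joint passes its speed limit or range.

### The arm

A 7-joint arm with a two-finger parallel gripper is mounted at the origin on the work surface. World frame = base frame: x ahead of the robot, y to its left, z up, the work surface at z = 0. Lengths are in mm, angles in rad, forces in N, time in s.
With the tool pointing down it reaches from about 400 to 875 mm from the base axis. Payload 4.4 kg.
Tool frame: the origin (TCP) lies at the very end of the fingers, on their centre line; the grasp point (between the pads) lies 19 mm behind it (grip_depth is the distance from the TCP to the grasp point, in mm); z points along the fingers, y is the direction in which the jaws open and shut (so a half turn about z gives the same grasp; the last joint's range is limited). The gripper opens to 85 mm and grips with 20 to 120 N. Pads are 22 mm wide; open, the fingers measure 114 mm over their backs; the gripper's body (76 mm by 85 mm) begins 54 mm behind the grasp point. The pads swing forward as they close: fully open they stand 13 mm farther back than shut.
Start: joints at [1.099, 0.628, 0.038, 1.517, -0.027, 0.996, -0.02], TCP at [256.618, -597.214, 231.313] pointing down, gripper open.
Joint ranges: [-3.06, 3.06], [-0.37, 2.12], [-1.25, 1.32], [0.18, 2.47], [-1.1, 4.24], [0.23, 1.98], [-2.94, 2.94]. Speed limits (rad/s): [2.57, 2.57, 3.14, 3.14, 3.14, 3.14, 3.14].

### API

Orientations are given as [roll, pitch, yaw] about the fixed x, y, z axes, in that order (R = Rz(yaw) Ry(pitch) Rx(roll)).
In Python, from cell import read_state, get_image, finish_job, recognise, outline_of, grip_depth gives the robot as it stands. The module is installed in compiled form; this text tells all that it offers.
- The arm moves only by the tool send_rows, never from a script. Its argument "rows" is a list of rows, each a list of 5 numbers: the gripper command: -1 is shut, 1 is fully open, values between are in proportion, then the shift along the tool's x, y, z in m, then the turn about the tool's z in rad. In form: [[claw, tx, ty, tz, roll], ...]. A call has 1 to 12 rows; each row shifts and turns the pose as measured when the row begins, along the tool's axes as they then stand; what a row does not reach is not made up. A row lasts 1/12 s, in which the tool goes at most 41.7 mm and 7.16 degrees, less where a joint would pass 70% of its speed; a pose out of reach is approached as far as the arm can. A call with a gripper value outside its range is refused whole. The fingers move at their own pace and stop on an object; the grip force is fixed at half the most. Time passes only in rows, so rows that do not move let the fingers close. It gives the time, the measured TCP pose, the force and the opening at its end, in the units of the state.
- read_state(): the state, without advancing time (a new reading comes with each control period).
- get_image(name): name is "scene" or "top" or "wrist"; returns a dict with "image" (480x640x3 uint8, blue, green, red), "z_map" (480x640 float32, mm along the optical axis (not along the pixel's ray), 0 where there is no reading), "K" (3x3 intrinsics, pixels), "dist" ([k1, k2, p1, p2, k3] as OpenCV has them; the pictures are not rectified), "R" (3x3) and "t" (3): a world point X has camera coordinates R X + t; the wrist camera has in their place "tool_from_camera" (4x4, takes a point from camera to tool coordinates, whose origin is the TCP and whose axes are the flange's). Camera axes: x right, y down, z forward; pixel columns grow to the right and rows downward; lengths in mm; the calibration is good to about 2 mm. A picture is of the moment at which its call begins: read the wrist's pose just before it.
- finish_job(): hands the job in, once; it reports no verdict.
Trained networks look in a picture, given as the dict that the camera call returned (one of the last four; its "shot" number tells which), for a name from the list of things; names that differ only in an ending like _2 or _b are one class to them, and where a whole thing is asked for, a point or a joint stands for the part that bears it (a point fixed in the world has none). Each returns a list of dicts, best first, with "score" (0 to 1); they miss things now and then, are a little off and sometimes report something else, mostly with a low value. They report only what shows in the picture. A call takes as long as a camera call.
- recognise(picture, query): "box" ([left, top, right, bottom] in pixels, round what is visible of it).
- outline_of(picture, query): "mask" (480x640 bool, what is visible of it) and "box" ([left, top, right, bottom] in pixels, round what is visible of it).
The state is a dict: "clock": time; "qpos": joint angles; "qd": joint speeds; "tau": joint torques, N m; "eef_pos": TCP position; "tool_rot": TCP orientation; "force": force on the tool from outside, world axes, zero at the start; "torque": the same for the moment, N m; "width": finger opening in mm.
Only numpy, scipy, OpenCV 4.12 (cv2) and the standard library are available. Lean on these libraries where they do the work, as an engineer would, in place of code of your own. Each camera call takes 0.05 s, during which the arm holds its last target.

## Working session

There is one attempt and no reset: what is moved stays moved. The work goes in short steps, Python scripts to look and compute and a tool call to move; the robot and the scene stay as the last step left them, time stands still between calls to the robot, and variables do not carry over. Pictures are saved under pics/ and viewed, and the job is handed in when it is done.

Besides the shell and the picture viewer there is one more tool, called after "Call:" in YAML: its name, and indented under it one key for each argument. send_rows: Moves the arm, as the interface text tells. Its arguments: {"type":"object","properties":{"rows":{"type":"array"}},"required":["rows"]}

```bash
mkdir -p pics; ls; python3 - <<'E'
from cell import *
import cv2,numpy as np
s=read_state(); print({k:np.round(v,3) for k,v in s.items()}); print(grip_depth)
for n in ["scene","top"]:
    p=get_image(n); cv2.imwrite(f"pics/{n}0.png",p["image"])
    print(n,p["K"],p["R"],p["t"],p["dist"])
    for q in ["case","lid","lever","claw","keeper","carton_a","vial_a","cold_pack","logger","sanitiser"]:
        print(q,[(np.round(d["box"]),round(d["score"],2)) for d in recognise(p,q)][:3])
p=get_image("wrist");cv2.imwrite("pics/wrist0.png",p["image"]);print(p["tool_from_camera"],p["K"])
E
```

```text
pics
{'clock': np.float64(0.0), 'qpos': array([ 1.099,  0.629,  0.038,  1.518, -0.027,  0.996, -0.02 ]), 'qd': array([ 0.   ,  0.001, -0.   ,  0.001, -0.001, -0.001, -0.001]), 'tau': array([-0.0000e+00, -5.6340e+01,  1.2260e+00, -1.9344e+01,  1.1000e-02,
        1.0000e-02, -0.0000e+00]), 'eef_pos': array([ 256.331, -596.617,  230.374]), 'tool_rot': array([-3.14 ,  0.   ,  0.406]), 'force': array([-0.405, -0.542,  0.749]), 'torque': array([ 0.004, -0.03 ,  0.003]), 'width': np.float64(85.412)}
18.700000000000003
scene [[439.49125402   0.         326.39298371]
 [  0.         439.49125402 235.52170411]
 [  0.           0.           1.        ]] [[-0.87751272  0.47936541  0.01342524]
 [ 0.26875353  0.51477287 -0.81411328]
 [-0.3971687  -0.71078667 -0.58055089]] [ 476.48180725  -11.34578865 1182.373299  ] [-0.08552065  0.          0.          0.          0.        ]
case [(array([232., 157., 392., 298.]), 0.74), (array([479., 339., 498., 368.]), 0.35)]
lid [(array([231., 156., 397., 223.]), 0.94), (array([226., 183., 237., 203.]), 0.66)]
lever [(array([336., 239., 363., 251.]), 0.78)]
cl
[... 1174 characters left out ...]
.]), 0.16)]
carton_a [(array([131., 241., 175., 277.]), 0.95), (array([142., 180., 196., 219.]), 0.61)]
vial_a [(array([160., 273., 175., 285.]), 0.58)]
cold_pack [(array([448., 209., 487., 267.]), 0.7)]
logger [(array([232., 162., 259., 185.]), 0.94)]
sanitiser [(array([429., 303., 462., 325.]), 0.71)]
[[ 2.44855697e-04 -9.64494136e-01 -2.64104151e-01  6.73492150e+01]
 [ 9.99999962e-01  2.02615322e-04  1.87177664e-04 -1.26524237e+00]
 [-1.27020212e-04 -2.64104187e-01  9.64494148e-01 -1.42832033e+02]
 [ 0.00000000e+00  0.00000000e+00  0.00000000e+00  1.00000000e+00]] [[392.85870781   0.         325.79375916]
 [  0.         392.85870781 237.97269934]
 [  0.           0.           1.        ]]
```

View pics/scene0.png

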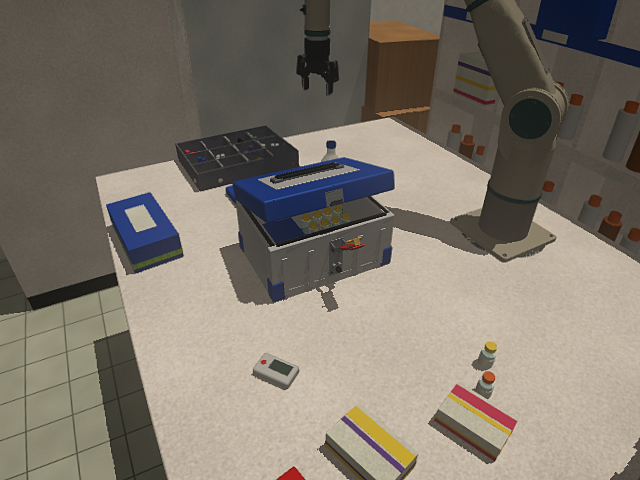

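View pics/top0.png

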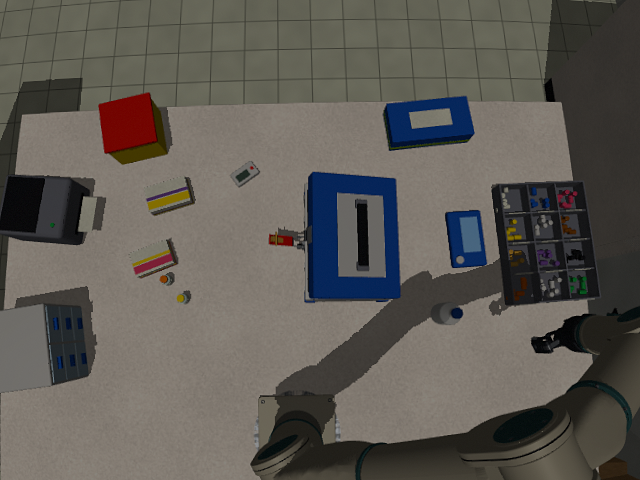

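View pics/wrist0.png

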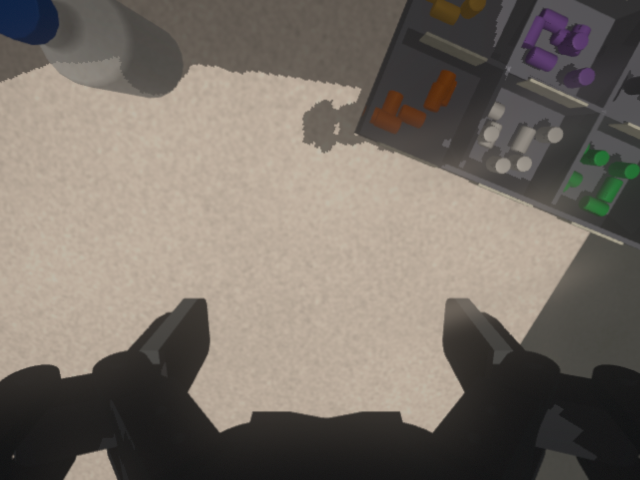

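The lid is part open with its latch side facing world +y. The lever stands out at about level with the claw flopped on it. Next I'll measure these.

```bash
cat > h.py <<'E'
from cell import *
import cv2,numpy as np
from scipy.spatial.transform import Rotation as Rn
def cloud(p,pose=None):
    K,d=p["K"],np.array(p["dist"]); v,u=np.mgrid[0:480,0:640]
    uv=np.stack([u,v],-1).reshape(-1,1,2).astype(np.float64)
    n=cv2.undistortPoints(uv,K,d).reshape(480,640,2)
    z=p["z_map"].astype(float); P=np.dstack([n*z[...,None],z])
    if "tool_from_camera" in p:
        T=p["tool_from_camera"]; P=P@T[:3,:3].T+T[:3,3]
        R=Rn.from_euler("xyz",pose["tool_rot"]).as_matrix(); P=P@R.T+pose["eef_pos"]
    else: P=(P-p["t"])@p["R"]
    P[z==0]=np.nan
    return P
E
python3 - <<'E'
from h import *
for n in ["top","scene"]:
    p=get_image(n);P=cloud(p)
    cv2.imwrite(f"pics/{n}_z.png",cv2.resize(p["image"][150:310,220:420] if n=="top" else p["image"][140:320,210:410],None,fx=4,fy=4 if n=="top" else 3.3,interpolation=cv2.INTER_CUBIC)[:600])
    for q in ["case","lid","lever","claw","keeper"]:
        o=outline_of(p,q)
        for m in o[:1]:
            X=P[m["mask"]]; X=X[~np.isnan(X).any(1)]
            print(n,q,round(m["score"],2),np.round(m["box"]),len(X),"min",np.percentile(X,2,0).round(),"max",np.percentile(X,98,0).round(),"med",np.median(X,0).round())
            np.save(f"{n}_{q}.npy",X)
    np.save(f"{n}_P.npy",P)
E
```

```text
top case 0.72 [269. 172. 402. 304.] 12234 min [ 354. -261.   56.] max [644.   6. 241.] med [ 496. -142.  216.]
top lid 0.81 [303. 170. 403. 306.] 11191 min [ 357. -261.  183.] max [644. -48. 241.] med [ 496. -150.  218.]
top lever 0.66 [268. 232. 300. 248.] 267 min [494. -10.  33.] max [522.  52. 171.] med [507.  24. 140.]
top claw 0.42 [272. 232. 280. 245.] 71 min [497.  24. 140.] max [517.  50. 172.] med [507.  37. 164.]
top keeper 0.86 [304. 175. 403. 300.] 11164 min [ 357. -261.  183.] max [644. -48. 241.] med [ 496. -150.  218.]
scene case 0.64 [232. 157. 391. 303.] 17308 min [ 363. -239.    9.] max [653. -27. 242.] med [534. -50. 130.]
scene lid 0.71 [336. 234. 363. 249.] 144 min [455. -33.  94.] max [518.  56. 173.] med [508.  34. 149.]
scene lever 0.5 [337. 238. 362. 251.] 140 min [466. -32.  98.] max [518.  56. 172.] med [508.  32. 147.]
scene claw 0.66 [351. 236. 363. 244.] 34 min [455. -30. 105.] max [511.  50. 174.] med [505.  45. 170.]
scene keeper 0.74 [232. 157. 393. 220.] 6520 min [ 362. -255.  162.] max [653. -42. 243.] med [532. -75. 223.]
```

View pics/top_z.png

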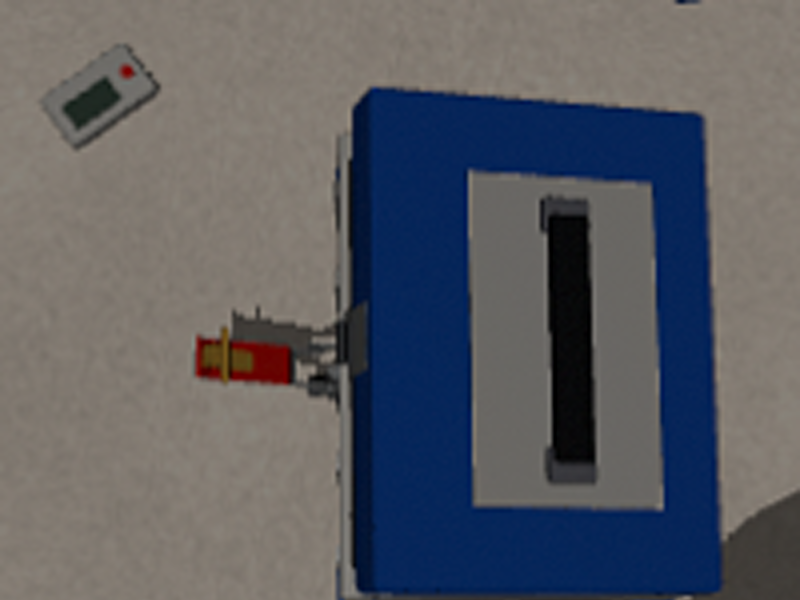

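View pics/scene_z.png

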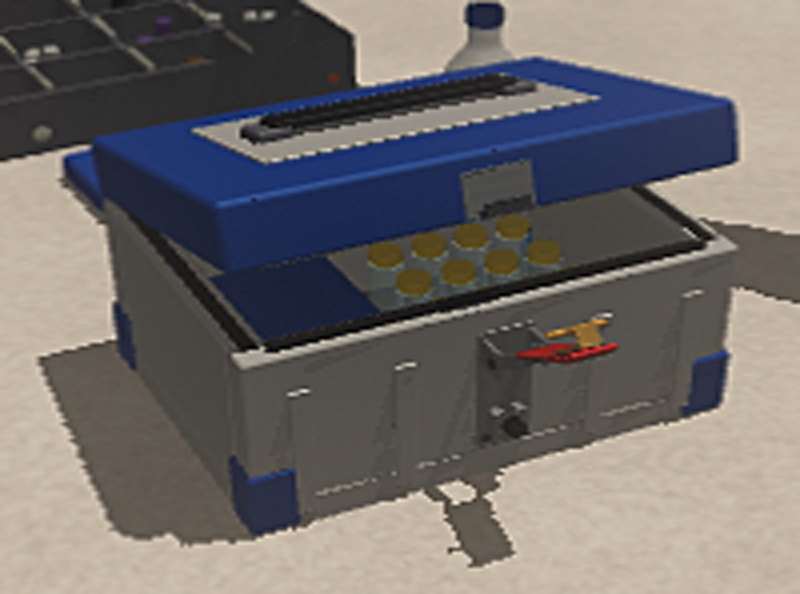

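```bash
python3 - <<'E'
from h import *
P=np.load("scene_P.npy"); X=P.reshape(-1,3); X=X[~np.isnan(X).any(1)]
# latch face: points z 20..120 in front
m=(X[:,2]>25)&(X[:,2]<125)&(X[:,0]>330)&(X[:,0]<670)&(X[:,1]>-90)&(X[:,1]<0)
Y=X[m]
best=None;rng=np.random.default_rng(0)
for i in range(500):
    a,b=Y[rng.choice(len(Y),2)][:,:2]; d=b-a; L=np.linalg.norm(d)
    if L<80: continue
    n=np.array([-d[1],d[0]])/L; c=n@a; k=np.abs(Y[:,:2]@n-c)<2.5
    if best is None or k.sum()>best.sum(): best=k
F=Y[best]; c=F[:,:2].mean(0); u,s,vt=np.linalg.svd(F[:,:2]-c); d=vt[0]; n=vt[1]; n*=np.sign(n[1])
t=(F[:,:2]-c)@d
print("face",len(F),c,"dir",d,"normal out",n,"yaw n",np.degrees(np.arctan2(n[1],n[0])),"ext",np.percentile(t,[0.5,99.5]),c+d*t.min(),c+d*t.max())
for nme in ["top","scene"]:
    P=np.load(nme+"_P.npy").reshape(-1,3);P=P[~np.isnan(P).any(1)]
    o=(P[:,:2]-c)@n; s=(P[:,:2]-c)@d
    # lid top plane
    m=(o<-8)&(o>-230)&(abs(s)<160)&(P[:,2]>150)&(P[:,2]<300)
    L=P[m]; 
    A=np.c_[o[m],s[m],np.ones(m.sum())]; k=np.ones(m.sum(),bool)
    for it in range(15):
        co=np.linalg.lstsq(A[k],L[k,2],rcond=None)[0]; k=abs(A@co-L[:,2])<3
    print(nme,"lid top",co,k.sum(),"angle",np.arctan(co[0]),"o range",np.percentile(o[m][k],[.5,99.5]),"s",np.percentile(s[m][k],[.5,99.5]))
    # latch stuff
    m=(o>3)&(o<120)&(abs(s)<40)&(P[:,2]>60)&(P[:,2]<200)
    q=np.c_[o[m],s[m],P[m][:,2]]; q=q[np.argsort(q[:,0])]
    print(len(q)); print(q[::max(1,len(q)//60)].round(0).tolist())
E
```

```text
face 3419 [517.65657779 -33.28378151] dir [ 0.99985359 -0.01711159] normal out [0.01711159 0.99985359] yaw n 89.01953047887417 ext [-161.39193383  136.36616581] [350.82595005 -30.42862681] [657.052421   -35.66941478]
top lid top [ 2.76764083e-01 -2.89913675e-03  2.48110293e+02] 7947 angle 0.27000552433747405 o range [-229.00045326  -22.98405646] s [-158.60877676  133.18065351]
301
[[4.0, 3.0, 121.0], [7.0, 1.0, 113.0], [9.0, 2.0, 112.0], [12.0, -26.0, 120.0], [12.0, -30.0, 113.0], [15.0, 2.0, 112.0], [17.0, -26.0, 119.0], [17.0, -22.0, 112.0], [22.0, -22.0, 113.0], [27.0, -2.0, 121.0], [27.0, -12.0, 114.0], [30.0, -2.0, 119.0], [30.0, -7.0, 116.0], [32.0, -9.0, 126.0], [32.0, -3.0, 123.0], [35.0, -9.0, 127.0], [37.0, -18.0, 135.0], [37.0, -6.0, 129.0], [39.0, -17.0, 133.0], [40.0, -24.0, 129.0], [42.0, -10.0, 137.0], [42.0, -4.0, 132.0], [42.0, -19.0, 127.0], [44.0, -25.0, 134.0], [45.0, -2.0, 132.0], [47.0, -20.0, 136.0], [47.0, -2.0, 134.0], [49.0, -15.0, 136.0], [50.0, 1.0, 134.0], [52.0, -13.0, 139.0], [52.0, -22.0, 133.0], [54.0, -18.0, 140.0], [54.0, -10.0, 136.0], [57.0, -11.0
[... 1585 characters left out ...]
5.0], [64.0, -7.0, 149.0], [67.0, -15.0, 148.0], [68.0, -16.0, 168.0], [68.0, -18.0, 168.0], [69.0, -16.0, 149.0], [69.0, -8.0, 164.0], [70.0, -21.0, 170.0], [71.0, -11.0, 150.0], [71.0, -25.0, 167.0], [72.0, 2.0, 169.0], [72.0, -9.0, 166.0], [73.0, -0.0, 150.0], [76.0, -20.0, 172.0], [77.0, -17.0, 173.0], [77.0, -10.0, 174.0], [78.0, -16.0, 172.0], [78.0, -12.0, 169.0], [79.0, -18.0, 170.0], [80.0, -15.0, 169.0], [81.0, -8.0, 167.0], [81.0, -10.0, 167.0], [82.0, -16.0, 165.0], [83.0, -20.0, 165.0], [84.0, -11.0, 166.0], [85.0, -20.0, 156.0], [86.0, -10.0, 158.0], [87.0, -14.0, 164.0], [87.0, -5.0, 162.0], [87.0, -14.0, 162.0], [88.0, -16.0, 164.0], [88.0, -17.0, 162.0], [89.0, -4.0, 162.0]]
```

Call:
send_rows:
  rows:
    - [-1, 0, 0, -0.02, 0.106]
    - [-1, 0, 0, -0.02, 0.106]
    - [-1, 0, 0, -0.02, 0.106]
    - [-1, 0, 0, -0.02, 0.106]
    - [-1, 0.01, -0.03, 0, 0]
    - [-1, 0.016, -0.035, 0, 0]
    - [-1, 0.016, -0.035, 0, 0]
    - [-1, 0.016, -0.035, 0, 0]
    - [-1, 0.016, -0.035, 0, 0]
    - [-1, 0.016, -0.035, 0, 0]

```text
clock: 2.58
eef_pos: [350.9, -398.7, 313.5]
tool_rot: [3.134, 0.002, -0.059]
force: [0.6, -0.2, -0.0]
width: -0.0
```

Call:
send_rows:
  rows:
    - [-1, 0.017, -0.036, 0, -0.04]
    - [-1, 0.017, -0.036, 0, 0]
    - [-1, 0.017, -0.036, 0, 0]
    - [-1, 0.017, -0.036, 0, 0]
    - [-1, 0.017, -0.036, 0, 0]
    - [-1, 0.017, -0.036, 0, 0]
    - [-1, 0.017, -0.036, 0, 0]
    - [-1, 0.017, -0.036, 0, 0]
    - [-1, 0, 0, 0, 0]

```text
clock: 3.33
eef_pos: [501.5, -90.2, 313.8]
tool_rot: [3.137, -0.006, -0.006]
force: [0.4, 0.7, -0.1]
width: -0.0
```

```bash
python3 - <<'E'
from h import *
s=read_state();print(s["eef_pos"],s["tool_rot"],s["force"])
p=get_image("wrist");cv2.imwrite("pics/w1.png",p["image"]);P=cloud(p,s)
c=np.array([517.66,-33.28]);n=np.array([.0171,.99985]);d=np.array([.99985,-.0171])
X=P.reshape(-1,3);X=X[~np.isnan(X).any(1)];o=(X[:,:2]-c)@n;t=(X[:,:2]-c)@d
m=(o<-8)&(o>-230)&(abs(t)<160)&(X[:,2]>150)&(X[:,2]<262)
A=np.c_[o[m],t[m],np.ones(m.sum())];Z=X[m][:,2];k=np.ones(len(Z),bool)
for i in range(15):
    co=np.linalg.lstsq(A[k],Z[k],rcond=None)[0];k=abs(A@co-Z)<3
print(co,k.sum(),A[k][:,0].min(),A[k][:,0].max(),A[k][:,1].min(),A[k][:,1].max())
E
```

```text
[501.50273936 -90.20341133 313.80153989] [ 3.13735168 -0.00636455 -0.00623899] [ 0.39698297  0.74422374 -0.08825172]
[ 2.77716279e-01 -2.26085550e-03  2.48773679e+02] 96261 -229.9941661961702 -18.802121487231233 -159.98982302776145 133.10110559602907
```

View pics/w1.png

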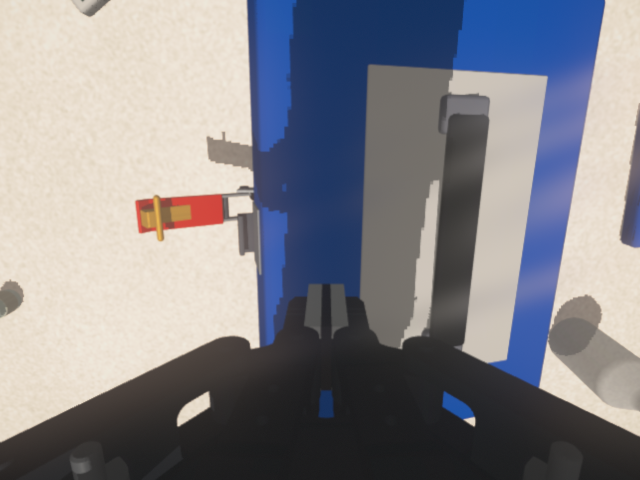

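```bash
python3 - <<'E'
from h import *
s=read_state();p=get_image("wrist");P=cloud(p,s)
hsv=cv2.cvtColor(p["image"],cv2.COLOR_BGR2HSV)
box=np.zeros((480,640),bool);box[180:250,120:262]=1
red=box&((hsv[...,0]<6)|(hsv[...,0]>172))&(hsv[...,1]>150)&(hsv[...,2]>90)
X=P[red];X=X[~np.isnan(X).any(1)];X=X[(X[:,2]>110)&(X[:,2]<170)]
print("red",len(X),X.min(0),X.max(0));c=X.mean(0);u,S,v=np.linalg.svd(X-c,full_matrices=False);print(c,S,v)
gold=box&(hsv[...,0]>12)&(hsv[...,0]<25)&(hsv[...,1]>120)&(hsv[...,2]>90)
G=P[gold];G=G[~np.isnan(G).any(1)];print("gold",len(G),np.percentile(G,[2,50,98],axis=0))
b=G[G[:,2]>np.percentile(G[:,2],60)];
r,cc=np.nonzero(gold); print(cc.min(),cc.max(),r.min(),r.max())
# bar pixels cols 150..166
m=gold.copy();m[:,:153]=0;m[:,166:]=0
B=P[m];B=B[~np.isnan(B).any(1)];B=B[B[:,2]>158];print("bar",B.min(0),B.max(0),np.median(B,0))
# lid top edges: front edge
Q=P.reshape(-1,3);Q=Q[~np.isnan(Q).any(1)]
L=Q[(Q[:,2]>180)&(Q[:,2]<262)&(Q[:,1]<-30)&(Q[:,1]>-290)]
rows=[]
for x in range(420,640,10):
    k=(abs(L[:,0]-x)<5); 
    if k.sum()>50: rows.append((x,np.percentile(L[k,1],99.8),np.percentile(L[k,1],0.2)))
rows=np.array(rows);print(rows.round(1)[::3]);print(np.polyfit(rows[:,0],rows[:,1],1),np.polyfit(rows[:,0],rows[:,2],1))
E
```

```text
red 1370 [493.39908264  -1.00454154 119.33758921] [518.33786874  55.10275139 163.75080093]
[506.19145543  19.85678157 137.88092878] [682.29462889 293.59535827  39.60440241] [[-2.64006965e-02 -8.36595253e-01 -5.47184965e-01]
 [ 9.99511756e-01 -3.12416172e-02 -4.59109488e-04]
 [ 1.67108544e-02  5.46929926e-01 -8.37011591e-01]]
gold 785 [[492.02130465  22.99963221 139.39977354]
 [506.50267908  36.38858051 166.36501746]
 [520.8450744   50.1096638  171.8298471 ]]
134 184 194 238
bar [489.18519819  34.73509957 164.57404328] [517.56204586  37.39945852 168.36940027] [499.66131789  35.97773446 166.58731247]
[[ 420.   -41.1 -261.3]
 [ 450.   -42.1 -261.3]
 [ 480.   -44.5 -261.8]
 [ 510.   -33.9 -262.1]
 [ 540.   -44.1 -262.6]
 [ 570.   -44.2 -263.3]
 [ 600.   -45.1 -263.4]
 [ 630.   -45.1 -263.9]]
[-2.58887706e-02 -2.83567367e+01] [-1.28244263e-02 -2.55677041e+02]
```

Call:
send_rows:
  rows:
    - [-1, 0.003, -0.018, 0.02, 0.01]
    - [-1, 0, 0, 0.025, 0]
    - [-1, 0, 0, 0.02, 0]
    - [-1, 0, 0, 0.008, 0]
    - [-1, 0, 0, 0.005, 0]
    - [-1, 0, 0, 0.005, 0]
    - [-1, 0, 0, 0.005, 0]

```text
clock: 4.02
eef_pos: [502.1, -91.8, 226.0]
tool_rot: [3.125, -0.011, -0.039]
force: [0.7, 0.2, 0.6]
width: -0.1
```

Call:
send_rows:
  rows:
    - [-1, 0, 0, -0.015, 0]
    - [-1, 0, -0.01, 0, 0]
    - [-1, 0, -0.01, 0, 0]
    - [-1, 0, 0, 0, 0]

```text
clock: 4.35
eef_pos: [503.0, -72.8, 241.2]
tool_rot: [3.125, -0.012, -0.044]
force: [0.6, 0.9, 1.1]
width: -0.4
```

Call:
send_rows:
  rows:
    - [-1, 0, 0, 0.008, 0]
    - [-1, 0, 0, 0.006, 0]
    - [-1, 0, 0, 0.006, 0]
    - [-1, 0, 0, 0.006, 0]
    - [-1, 0, 0, 0.006, 0]
    - [-1, 0, 0, 0.006, 0]

```text
clock: 4.85
eef_pos: [504.1, -72.4, 199.9]
tool_rot: [3.125, -0.014, -0.042]
force: [-0.4, 0.6, 1.1]
width: 0.2
```

Call:
send_rows:
  rows:
    - [-1, 0, 0, 0.003, 0]
    - [-1, 0, 0, 0.003, 0]
    - [-1, 0, 0, 0, 0]

```text
clock: 5.1
eef_pos: [502.8, -73.0, 190.9]
tool_rot: [3.125, -0.01, -0.043]
force: [0.4, 0.4, -0.0]
width: 0.2
```

Call:
send_rows:
  rows:
    - [-1, 0, 0, 0.001, 0]
    - [-1, 0, 0, 0.001, 0]

```text
clock: 5.27
eef_pos: [502.9, -73.2, 188.7]
tool_rot: [3.124, -0.01, -0.043]
force: [0.3, -0.1, 0.4]
width: -0.0
```

Call:
send_rows:
  rows:
    - [-1, 0, 0, 0.001, 0]
    - [-1, 0, 0, 0.001, 0]

```text
clock: 5.43
eef_pos: [503.0, -73.2, 187.6]
tool_rot: [3.125, -0.01, -0.043]
force: [-3.9, 1.2, 13.8]
width: -0.1
```

Call:
send_rows:
  rows:
    - [-1, 0, 0, 0, 0]
    - [-1, 0, 0, 0, 0]
    - [-1, 0, 0, 0, 0]
    - [-1, 0, 0, -0.02, 0]
    - [-1, 0, -0.03, -0.025, 0]
    - [-1, 0, -0.035, -0.02, 0]
    - [-1, 0, -0.035, 0, 0]
    - [-1, 0, -0.035, 0, 0]
    - [-1, 0, -0.02, 0, 0]
    - [-1, 0, 0, 0, 0]

```text
clock: 6.27
eef_pos: [511.2, 86.0, 253.5]
tool_rot: [3.125, -0.015, -0.053]
force: [-0.2, 0.5, -0.3]
width: 0.1
```

```bash
python3 - <<'E'
from h import *
s=read_state();print(s["eef_pos"],s["tool_rot"],s["force"])
for nm in ["wrist","scene"]:
    p=get_image(nm);P=cloud(p,s)
    im=p["image"]
    cv2.imwrite(f"pics/{nm}2.png",im if nm=="wrist" else cv2.resize(im[140:320,210:410],None,fx=4,fy=3.3,interpolation=cv2.INTER_CUBIC))
    np.save(nm+"_P2.npy",P)
P=np.load("wrist_P2.npy").reshape(-1,3);P=P[~np.isnan(P).any(1)]
L=P[(P[:,2]>170)&(P[:,2]<205)&(P[:,1]<-35)&(P[:,1]>-95)]
print(len(L)); A=np.c_[L[:,:2],np.ones(len(L))];k=np.ones(len(L),bool)
for i in range(10):
    co=np.linalg.lstsq(A[k],L[k,2],rcond=None)[0];k=abs(A@co-L[:,2])<2
print(co,"z front",co@[505,-35,1],"mean y",L[k,1].mean())
E
```

```text
[511.23174877  86.02075984 253.46757099] [ 3.12534505 -0.01451802 -0.05279336] [-0.22971452  0.47323799 -0.32071678]
38554
[2.42710358e-04 7.23459577e-03 1.88273003e+02] z front 188.14236043138285 mean y -61.272964947091396
```

View pics/wrist2.png

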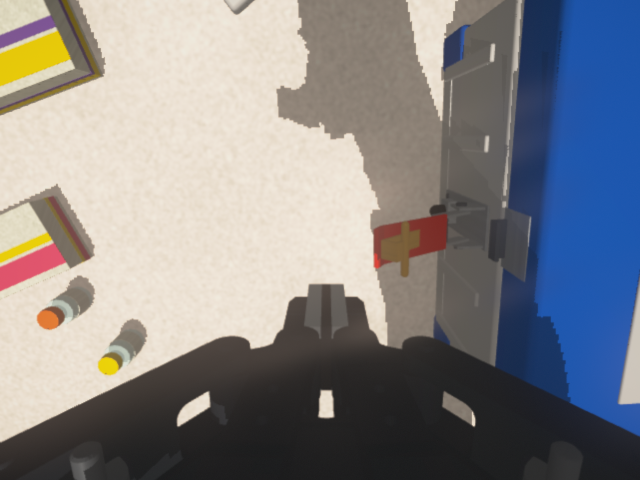

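View pics/scene2.png

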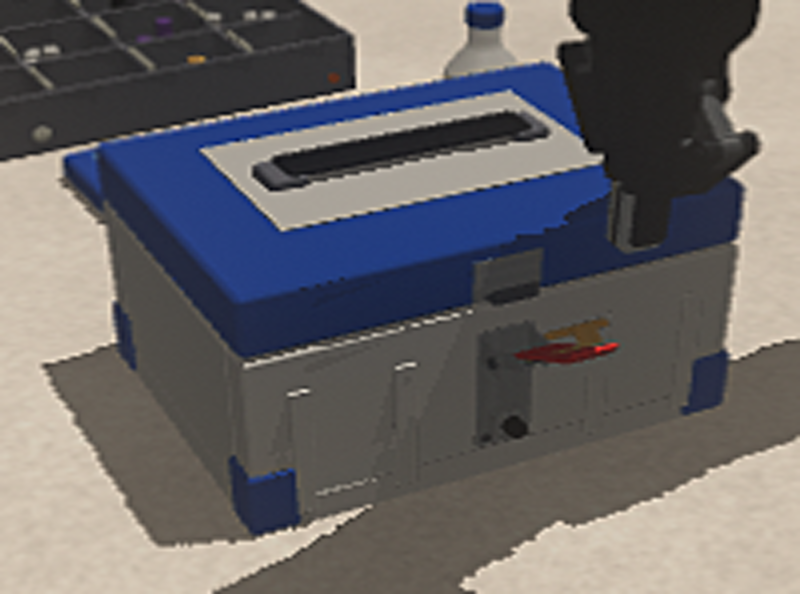

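Call:
send_rows:
  rows:
    - [-1, -0.003, 0, 0.025, 0]
    - [-1, 0, 0, 0.025, 0]
    - [-1, 0, 0, 0.02, 0]
    - [-1, 0, 0, 0.01, 0]
    - [-1, 0, 0, 0.003, 0]
    - [-1, 0, 0, 0, 0]

```text
clock: 6.87
eef_pos: [510.2, 67.0, 167.8]
tool_rot: [3.115, -0.016, -0.072]
force: [0.3, -0.2, 0.0]
width: 0.3
```

Call:
send_rows:
  rows:
    - [-1, -0.004, 0, 0, -0.04]
    - [-1, 0, 0, 0, 0]

```text
clock: 7.03
eef_pos: [506.4, 64.2, 168.1]
tool_rot: [3.113, -0.015, -0.035]
force: [-0.5, 0.1, 0.4]
width: 0.0
```

Call:
send_rows:
  rows:
    - [-1, 0, 0.003, 0.0015, 0]
    - [-1, 0, 0.006, 0, 0]
    - [-1, 0, 0.006, 0, 0]
    - [-1, 0, 0.006, 0, 0]

```text
clock: 7.37
eef_pos: [508.3, 46.9, 171.0]
tool_rot: [3.121, -0.022, -0.036]
force: [-5.4, 14.6, 17.9]
width: -0.1
```

Call:
send_rows:
  rows:
    - [-1, 0, 0, -0.01, 0]
    - [-1, 0, -0.015, -0.01, 0]
    - [-1, 0, -0.02, -0.02, 0]
    - [-1, 0, -0.02, -0.02, 0]
    - [-1, 0, 0, 0, 0]
    - [-1, 0, 0, 0, 0]

```text
clock: 7.87
eef_pos: [510.9, 100.8, 235.6]
tool_rot: [3.123, -0.027, -0.045]
force: [0.3, -0.8, -0.7]
width: 0.1
```

```bash
cat > m.py <<'E'
from h import *
import sys
tag=sys.argv[1]
s=read_state();print(s["eef_pos"],s["tool_rot"],s["force"])
p=get_image("wrist");P=cloud(p,s);cv2.imwrite(f"pics/w_{tag}.png",p["image"])
q=get_image("scene");cv2.imwrite(f"pics/s_{tag}.png",cv2.resize(q["image"][180:310,290:420],None,fx=4.6,fy=4.6,interpolation=cv2.INTER_CUBIC))
hsv=cv2.cvtColor(p["image"],cv2.COLOR_BGR2HSV)
near=(P[...,0]>470)&(P[...,0]<540)&(P[...,1]>-40)&(P[...,1]<70)&(P[...,2]>15)&(P[...,2]<190)
red=near&((hsv[...,0]<6)|(hsv[...,0]>172))&(hsv[...,1]>150)&(hsv[...,2]>60)
gold=near&(hsv[...,0]>12)&(hsv[...,0]<25)&(hsv[...,1]>110)&(hsv[...,2]>60)
for nm,m in (("red",red),("gold",gold)):
    X=P[m]
    if len(X)<5: print(nm,"few");continue
    print(nm,len(X),np.percentile(X,[2,50,98],axis=0).round(1).tolist())
    if nm=="red":
        c=np.median(X,0);k=np.linalg.norm(X-c,axis=1)<50
        v=np.linalg.svd(X[k]-X[k].mean(0),full_matrices=False)[2][0];v*=np.sign(v[1]) if abs(v[1])>.1 else 1;print("lever dir",v.round(3),"lever~",np.pi/2+np.arctan2(v[2],np.hypot(v[0],v[1])))
E
python3 m.py a
```

```text
[510.93988556 100.75421109 235.62008673] [ 3.12329313 -0.02676017 -0.04536627] [ 0.2585558  -0.8326887  -0.66193383]
red 1320 [[494.3, 0.5, 126.0], [509.5, 15.3, 134.9], [518.4, 48.1, 155.0]]
lever dir [0.201 0.838 0.507] lever~ 2.102896389543433
gold 1148 [[491.6, 23.4, 140.1], [507.6, 39.8, 167.3], [522.3, 51.4, 172.1]]
```

View pics/w_a.png

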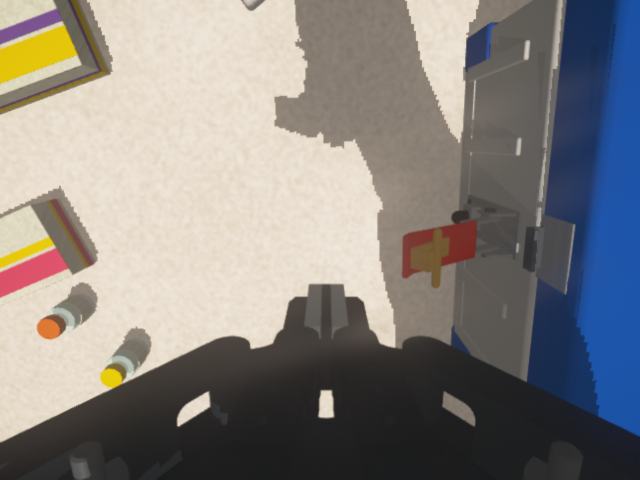

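View pics/s_a.png

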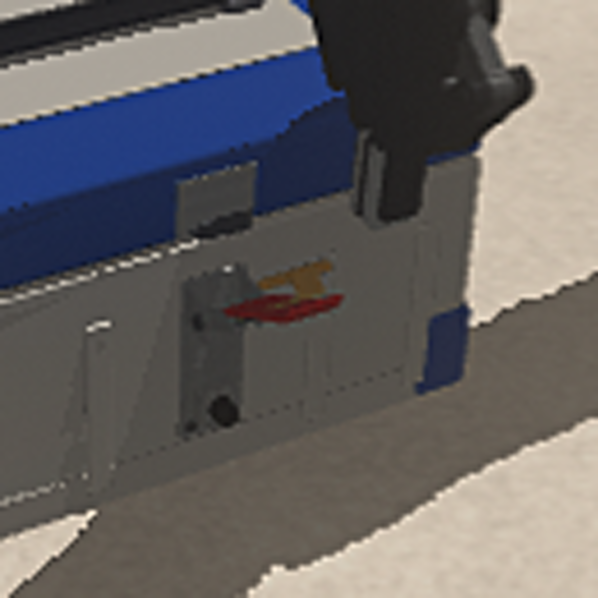

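```bash
cat >> m.py <<'E'
G=P[gold]
if len(G)>5:
    for y in range(-34,66,4):
        k=abs(G[:,1]-y)<2
        if k.sum()>2: print(y,k.sum(),"x",np.percentile(G[k,0],[3,97]).round(),"z",np.percentile(G[k,2],[3,50,97]).round())
E
python3 m.py b
python3 - <<'E'
import cv2
im=cv2.imread("pics/w_b.png")
cv2.imwrite("pics/w_bz.png",cv2.resize(im[180:310,380:590],None,fx=3.8,fy=3.8,interpolation=cv2.INTER_CUBIC))
E
```

```text
[510.76223344 100.50325615 235.00584727] [ 3.12338264 -0.02597871 -0.04610792] [ 0.27994886  0.00202396 -0.71925025]
red 1327 [[494.3, 0.6, 126.1], [509.4, 15.3, 135.0], [518.4, 47.8, 154.6]]
lever dir [0.185 0.842 0.507] lever~ 2.1022784527996796
gold 1171 [[491.6, 23.4, 139.8], [507.6, 39.9, 167.3], [522.5, 51.6, 172.2]]
22 38 x [501. 511.] z [138. 140. 141.]
26 80 x [501. 512.] z [140. 142. 144.]
30 12 x [501. 508.] z [144. 144. 146.]
34 30 x [494. 523.] z [165. 167. 168.]
38 436 x [491. 523.] z [153. 168. 169.]
42 174 x [495. 518.] z [155. 169. 172.]
46 213 x [501. 512.] z [160. 170. 173.]
50 182 x [501. 513.] z [163. 165. 168.]
54 6 x [501. 507.] z [163. 163. 164.]
```

View pics/w_bz.png

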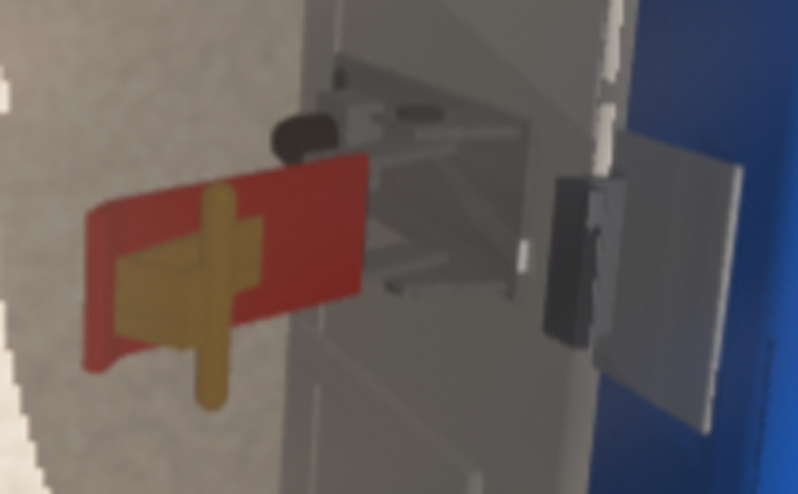

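The claw is a hook: its strap lies on the handle and curls up outboard to the nose bar. Pushing from outside only rides over it. I'll turn the gripper a quarter turn and hold the bar by its ends instead.

Call:
send_rows:
  rows:
    - [0.3, 0, 0, 0, -0.12]
    - [0.3, 0, 0, 0, -0.12]
    - [0.3, 0, 0, 0, -0.12]
    - [0.3, 0, 0, 0, -0.12]
    - [0.3, 0, 0, 0, -0.12]
    - [0.3, 0, 0, 0, -0.12]
    - [0.3, 0, 0, 0, -0.12]
    - [0.3, 0, 0, 0, -0.12]
    - [0.3, 0, 0, 0, -0.12]
    - [0.3, 0, 0, 0, -0.12]
    - [0.3, 0, 0, 0, -0.12]
    - [0.3, 0, 0, 0, -0.12]

```text
clock: 9.07
eef_pos: [503.8, 84.3, 223.3]
tool_rot: [3.137, 0.031, 1.443]
force: [-0.1, 0.3, -0.0]
width: 55.6
```

Call:
send_rows:
  rows:
    - [0.3, 0, 0, 0, -0.1]
    - [0.3, 0, 0, 0, 0]

```text
clock: 9.23
eef_pos: [502.7, 81.5, 221.4]
tool_rot: [-3.138, 0.032, 1.549]
force: [-0.2, 0.3, 1.1]
width: 55.4
```

```bash
python3 m.py c;python3 -c "
from cell import *;print(read_state()['qpos'],read_state()['width'])"
```

```text
[502.67116206  81.54369027 221.3719819 ] [-3.13833754  0.0320043   1.5485688 ] [-0.15506113  0.28251323  1.08030206]
red 968 [[493.4, 1.5, 126.6], [503.0, 37.8, 147.6], [518.3, 56.1, 162.7]]
lever dir [0.058 0.838 0.543] lever~ 2.144741944995104
gold 988 [[489.7, 16.0, 135.1], [506.3, 42.2, 167.6], [522.3, 52.1, 172.1]]
-34 11 x [481. 531.] z [54. 55. 56.]
-30 5 x [483. 488.] z [55. 56. 58.]
14 4 x [515. 518.] z [135. 135. 135.]
18 7 x [512. 516.] z [135. 136. 136.]
34 9 x [500. 520.] z [151. 167. 167.]
38 372 x [490. 522.] z [166. 168. 169.]
42 125 x [490. 519.] z [161. 169. 172.]
46 212 x [501. 512.] z [167. 170. 172.]
50 220 x [501. 512.] z [163. 166. 169.]
54 23 x [502. 511.] z [163. 164. 165.]
[ 0.04991049  0.47045106 -0.41115326  1.90022797  0.28578672  0.83982848
 -0.54511766] 55.536014906341
```

View pics/w_c.png

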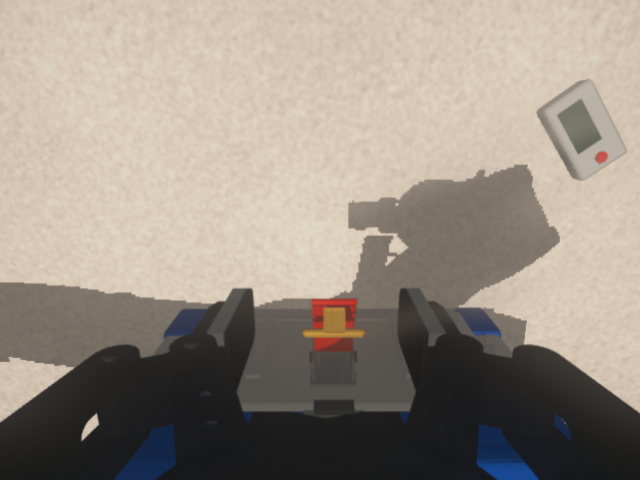

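Call:
send_rows:
  rows:
    - [0.3, -0.015, 0.0015, 0.0, 0]
    - [0.3, -0.015, 0.001, 0.01, 0]
    - [0.3, -0.006, 0.001, 0.015, 0]
    - [0.3, 0, 0, 0.005, 0]
    - [0.3, 0, 0, 0, 0]
    - [0.3, 0, 0, 0, 0]

```text
clock: 9.83
eef_pos: [505.0, 42.8, 191.1]
tool_rot: [-3.139, 0.032, 1.527]
force: [-0.3, 0.9, -0.9]
width: 55.8
```

Call:
send_rows:
  rows:
    - [0.3, 0, 0.001, 0.012, -0.02]
    - [0.3, 0, 0, 0.012, 0]
    - [0.3, 0, 0, 0.008, 0]
    - [0.3, 0, 0, 0, 0]
    - [0.3, 0, 0, 0, 0]

```text
clock: 10.25
eef_pos: [507.8, 45.6, 160.7]
tool_rot: [3.14, 0.03, 1.548]
force: [-0.6, -0.8, 0.4]
width: 55.4
```

```bash
python3 m.py d
```

```text
[507.80838821  45.5567534  160.72182379] [3.14030928 0.03026231 1.54847604] [-0.61202289 -0.84011823  0.39266802]
red 1467 [[493.5, 0.2, 125.9], [508.6, 13.0, 133.6], [518.2, 54.3, 161.9]]
lever dir [0.152 0.846 0.512] lever~ 2.1078544964996495
gold 1984 [[490.4, 36.3, 163.4], [506.4, 43.1, 167.7], [521.9, 51.6, 172.1]]
34 12 x [502. 522.] z [166. 167. 167.]
38 775 x [490. 522.] z [166. 168. 169.]
42 252 x [491. 520.] z [166. 170. 172.]
46 498 x [500. 512.] z [167. 170. 173.]
50 437 x [501. 512.] z [163. 165. 168.]
54 10 x [501. 510.] z [163. 164. 165.]
```

View pics/w_d.png

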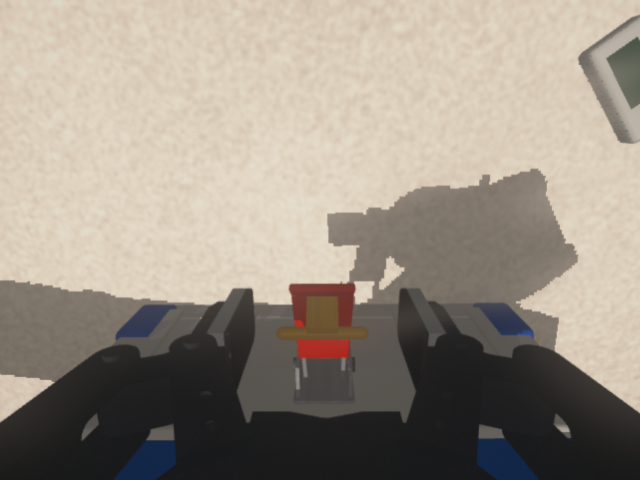

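View pics/s_d.png

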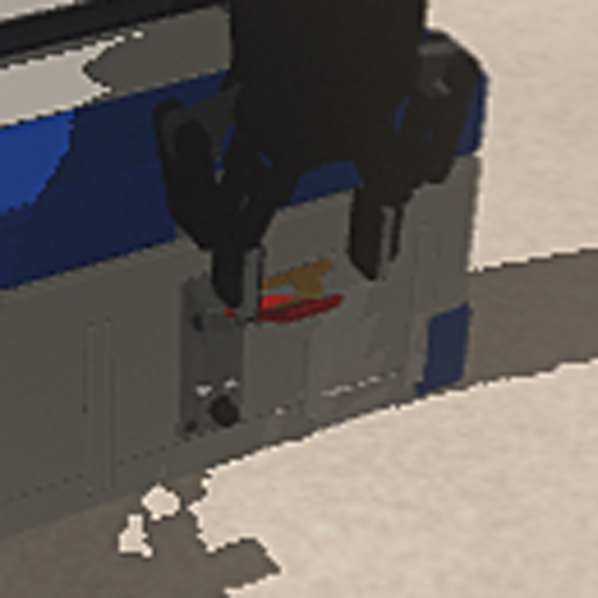

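Call:
send_rows:
  rows:
    - [0.3, -0.003, -0.0015, 0.003, 0]
    - [0.3, 0, 0, 0, 0]
    - [-0.3, 0, 0, 0, 0]
    - [-1, 0, 0, 0, 0]
    - [-1, 0, 0, 0, 0]
    - [-1, 0, 0, 0, 0]
    - [-1, 0, 0, 0, 0]

```text
clock: 10.93
eef_pos: [506.4, 42.3, 160.3]
tool_rot: [3.138, 0.03, 1.548]
force: [-0.3, -0.4, -1.6]
width: 29.0
```

Call:
send_rows:
  rows:
    - [0.1, 0, 0, 0, 0]

```text
clock: 11.02
eef_pos: [506.3, 41.9, 160.2]
tool_rot: [3.138, 0.031, 1.547]
force: [-0.7, 0.7, 0.4]
width: 39.8
```

```bash
python3 m.py e; python3 -c "
from cell import *;print(read_state()['width'])"
```

```text
[506.33880159  41.91735965 160.17704468] [3.13786586 0.03075621 1.54727721] [-0.74661766  0.73889306  0.36486905]
red 1625 [[493.7, 0.2, 125.8], [508.2, 13.9, 134.0], [518.2, 54.9, 161.9]]
lever dir [0.17  0.846 0.506] lever~ 2.100892138923924
gold 2044 [[490.4, 36.4, 163.2], [506.2, 42.7, 167.6], [521.9, 51.9, 172.0]]
34 12 x [509. 523.] z [166. 167. 167.]
38 771 x [490. 522.] z [166. 168. 169.]
42 292 x [491. 520.] z [165. 169. 172.]
46 477 x [501. 512.] z [167. 170. 172.]
50 460 x [501. 512.] z [163. 166. 168.]
54 31 x [501. 511.] z [163. 164. 165.]
47.27275798197636
```

View pics/w_e.png

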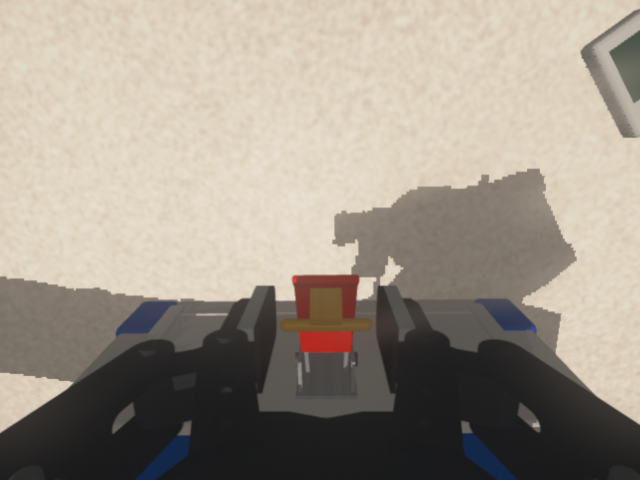

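View pics/s_e.png

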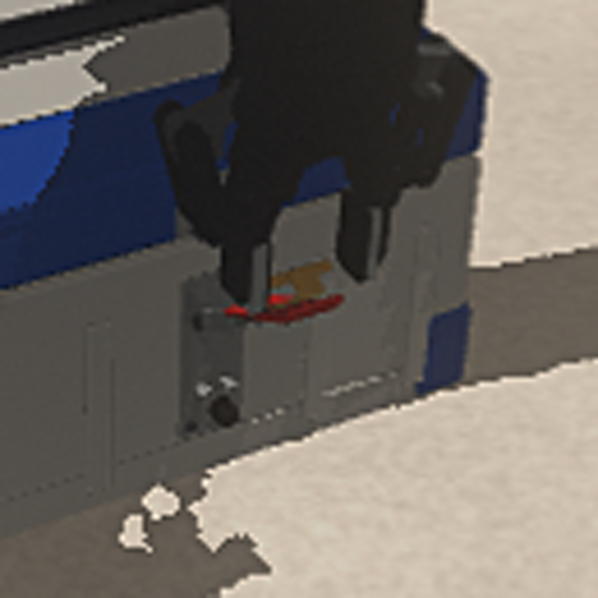

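Call:
send_rows:
  rows:
    - [0.15, 0, 0, 0.005, 0]
    - [0.15, 0, 0, 0.005, 0]
    - [0.15, 0, 0, 0, 0]
    - [0.15, 0, 0, 0, 0]

```text
clock: 11.45
eef_pos: [507.0, 42.3, 149.1]
tool_rot: [3.137, 0.03, 1.547]
force: [-0.0, -0.2, 0.3]
width: 49.1
```

Call:
send_rows:
  rows:
    - [-0.22, 0, 0, 0, 0]
    - [-0.22, 0, 0, 0, 0]
    - [-0.22, 0, 0, 0, 0]
    - [-0.22, 0, 0, 0, 0]

```text
clock: 11.78
eef_pos: [506.4, 42.4, 149.1]
tool_rot: [3.138, 0.03, 1.548]
force: [-0.2, 1.2, 0.1]
width: 33.7
```

```bash
python3 m.py f; python3 -c "
from cell import *;print(read_state()['width'])"
```

```text
[506.38612776  42.38155598 149.09791235] [3.13827062 0.03001472 1.5476778 ] [-0.17289078  1.22418613  0.06045532]
red 1917 [[493.7, 0.1, 125.8], [509.0, 27.4, 141.7], [518.2, 55.5, 162.4]]
lever dir [0.116 0.84  0.531] lever~ 2.1303854702478597
gold 2325 [[490.7, 36.5, 163.2], [506.3, 43.6, 167.5], [521.7, 51.8, 171.9]]
34 12 x [491. 523.] z [165. 167. 167.]
38 859 x [491. 522.] z [166. 167. 169.]
42 322 x [490. 520.] z [166. 169. 172.]
46 561 x [501. 512.] z [167. 170. 172.]
50 539 x [501. 512.] z [163. 165. 168.]
54 32 x [501. 512.] z [163. 164. 165.]
33.596532703971135
```

View pics/w_f.png

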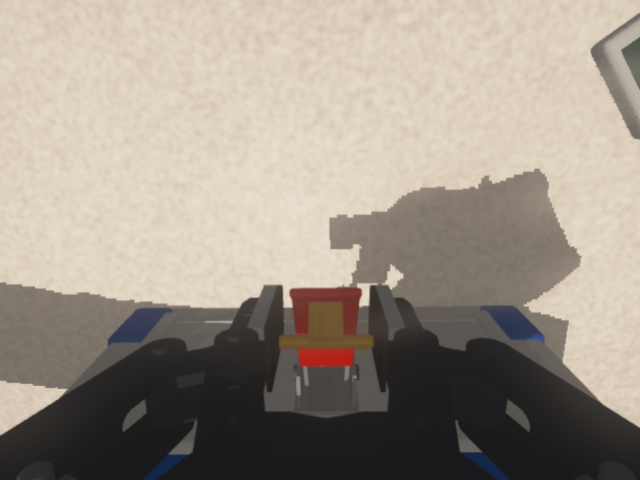

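View pics/s_f.png

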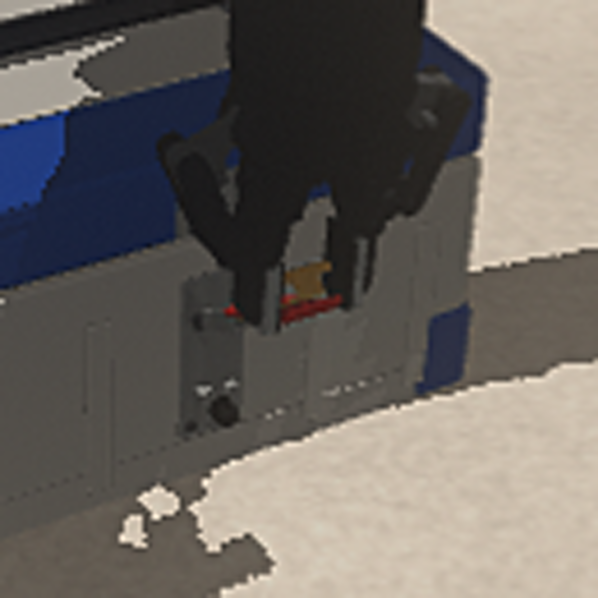

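Call:
send_rows:
  rows:
    - [-0.25, -0.005, 0, -0.004, 0]
    - [-0.25, -0.005, 0, -0.003, 0]
    - [-0.25, -0.0055, 0, -0.0025, 0]
    - [-0.25, 0, 0, 0, 0]

```text
clock: 12.22
eef_pos: [506.1, 24.8, 159.2]
tool_rot: [3.139, 0.031, 1.547]
force: [0.9, 0.3, -1.7]
width: 32.5
```

```bash
python3 m.py g; python3 -c "
from cell import *;print(read_state()['width'])"
```

```text
[506.06120356  24.83130986 159.21908485] [3.13867835 0.03065052 1.54725338] [ 0.85891949  0.3204434  -1.74522322]
red 4534 [[494.0, 4.6, 128.3], [506.4, 36.6, 147.2], [518.1, 55.8, 162.3]]
lever dir [0.016 0.84  0.543] lever~ 2.1448261878714443
gold 2122 [[490.7, 18.7, 175.5], [506.0, 25.7, 178.7], [521.0, 34.3, 183.8]]
18 226 x [491. 521.] z [176. 177. 178.]
22 643 x [490. 522.] z [175. 177. 182.]
26 463 x [500. 511.] z [181. 182. 184.]
30 480 x [500. 511.] z [178. 180. 182.]
34 310 x [501. 511.] z [177. 178. 180.]
32.53092259269974
```

View pics/w_g.png

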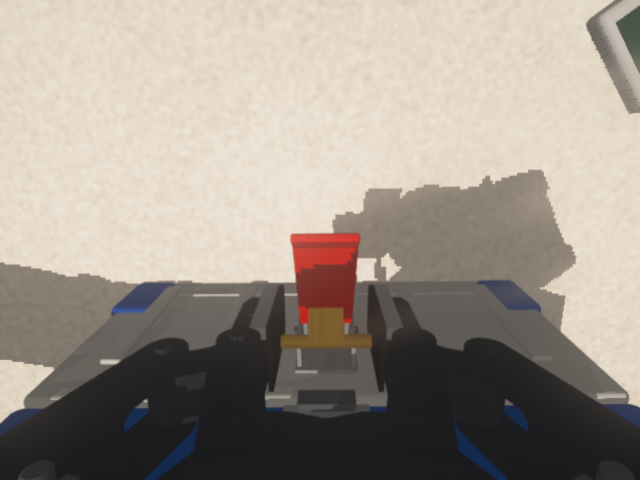

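Call:
send_rows:
  rows:
    - [-0.25, -0.0055, 0, -0.0018, 0]
    - [-0.25, -0.0055, 0, -0.0012, 0]
    - [-0.25, -0.0055, 0, -0.0005, 0]
    - [-0.25, -0.006, 0, 0, 0]
    - [-0.25, 0, 0, 0, 0]

```text
clock: 12.73
eef_pos: [505.7, 2.9, 163.7]
tool_rot: [3.138, 0.028, 1.55]
force: [0.6, 0.8, -2.1]
width: 32.5
```

```bash
python3 m.py i
```

```text
[505.72759166   2.90427086 163.71017962] [3.1378703  0.02816912 1.55007583] [ 0.58057409  0.75732526 -2.1245901 ]
red 6136 [[494.1, 2.5, 127.3], [506.1, 33.7, 145.5], [518.1, 55.6, 162.3]]
lever dir [0.006 0.844 0.536] lever~ 2.137032551099297
gold 3162 [[490.7, -2.5, 134.6], [505.5, 5.4, 181.5], [520.2, 11.9, 188.5]]
-22 40 x [493. 512.] z [151. 155. 156.]
-2 341 x [490. 521.] z [180. 181. 188.]
2 944 x [490. 520.] z [132. 181. 189.]
6 791 x [500. 511.] z [141. 186. 188.]
10 993 x [500. 511.] z [164. 182. 187.]
14 52 x [500. 510.] z [184. 186. 187.]
```

Call:
send_rows:
  rows:
    - [-0.25, -0.005, 0, 0.0006, 0]
    - [-0.25, -0.005, 0, 0.001, 0]
    - [-0.25, -0.004, 0, 0.001, 0]
    - [-0.25, 0, 0, 0, 0]

```text
clock: 13.17
eef_pos: [505.5, -10.3, 162.0]
tool_rot: [3.137, 0.027, 1.552]
force: [-1.6, 1.1, -1.4]
width: 32.6
```

```bash
python3 m.py j
```

```text
[505.51513898 -10.32589556 161.9959881 ] [3.13727065 0.02723939 1.55246496] [-1.55177902  1.06283542 -1.38262807]
red 7280 [[494.0, 1.5, 126.6], [506.0, 33.8, 145.7], [518.1, 55.4, 162.3]]
lever dir [0.009 0.844 0.536] lever~ 2.1364738909377285
gold 3900 [[491.0, -14.7, 131.5], [505.4, -2.3, 179.6], [519.6, -0.2, 187.9]]
-30 23 x [499. 510.] z [141. 161. 162.]
-14 628 x [490. 521.] z [179. 180. 188.]
-10 702 x [490. 520.] z [178. 186. 188.]
-6 382 x [500. 511.] z [186. 187. 188.]
-2 2143 x [500. 511.] z [131. 168. 188.]
2 17 x [500. 510.] z [129. 133. 139.]
```

View pics/w_j.png

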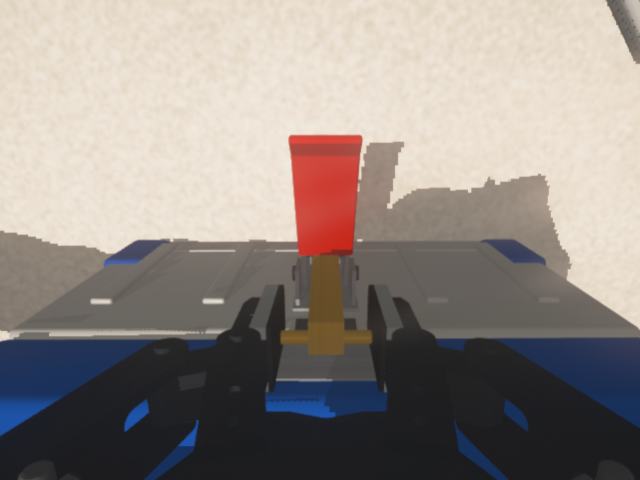

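View pics/s_j.png

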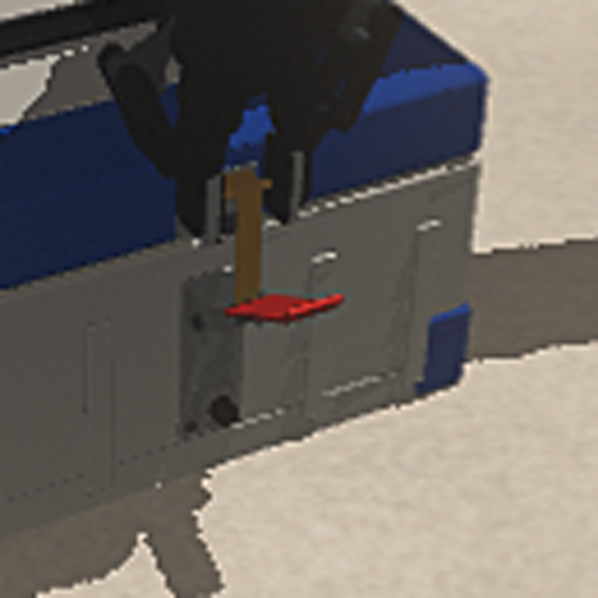

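Call:
send_rows:
  rows:
    - [-0.25, -0.004, 0, 0.001, 0]
    - [-0.25, -0.002, 0, 0.0005, 0]
    - [-0.25, 0, 0, 0, 0]
    - [0.1, 0, 0, 0, 0]
    - [0.5, 0, 0, 0, 0]
    - [0.5, 0, 0, 0, 0]
    - [0.5, 0, 0, 0, 0]

```text
clock: 13.85
eef_pos: [505.7, -16.3, 160.3]
tool_rot: [3.137, 0.027, 1.553]
force: [-0.0, -0.9, -0.3]
width: 64.0
```

```bash
python3 m.py k
```

```text
[505.66136593 -16.28211287 160.3000741 ] [3.13719442 0.02701875 1.55335361] [-0.00805168 -0.89318122 -0.26964593]
red 7942 [[494.0, 1.4, 126.6], [506.0, 34.1, 145.8], [518.1, 55.5, 162.3]]
lever dir [0.012 0.841 0.54 ] lever~ 2.141511135484862
gold 4680 [[490.9, -31.8, 125.3], [505.2, -18.2, 171.1], [519.3, -2.6, 183.6]]
-34 70 x [498. 519.] z [173. 180. 181.]
-30 858 x [489. 521.] z [171. 174. 182.]
-26 342 x [491. 516.] z [172. 182. 184.]
-22 692 x [500. 511.] z [176. 181. 184.]
-18 811 x [500. 511.] z [164. 171. 177.]
-14 665 x [500. 511.] z [153. 159. 166.]
-10 541 x [500. 511.] z [141. 148. 154.]
-6 466 x [500. 511.] z [129. 136. 142.]
-2 235 x [500. 511.] z [123. 126. 130.]
```

View pics/w_k.png

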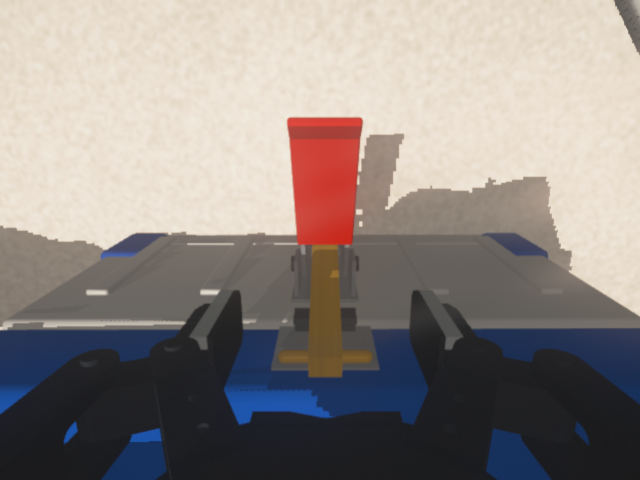

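View pics/s_k.png

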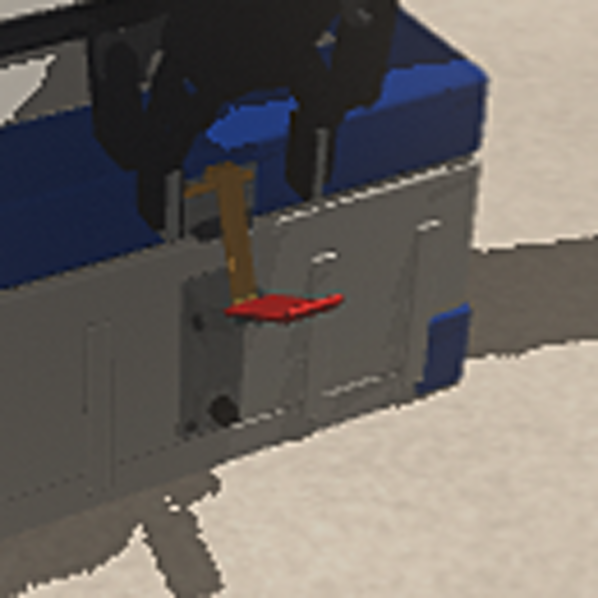

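Call:
send_rows:
  rows:
    - [0.5, 0, 0, -0.02, 0]
    - [0.5, 0.005, 0, -0.025, 0]
    - [-1, 0.02, 0, -0.01, 0]
    - [-1, 0.025, 0, 0, 0]
    - [-1, 0.01, 0, 0, 0]
    - [-1, 0, 0, 0, 0]
    - [-1, 0, 0, 0, 0]

```text
clock: 14.53
eef_pos: [506.0, 45.6, 215.3]
tool_rot: [3.139, 0.028, 1.551]
force: [-0.5, 0.4, 0.1]
width: 3.2
```

Call:
send_rows:
  rows:
    - [-1, 0, 0, 0.015, 0]
    - [-1, 0, 0, 0.015, 0]
    - [-1, 0, 0, 0.01, 0]
    - [-1, 0, 0, 0.004, 0]
    - [-1, 0, 0, 0.004, 0]

```text
clock: 14.95
eef_pos: [506.0, 38.4, 164.6]
tool_rot: [3.14, 0.032, 1.547]
force: [-0.6, 0.2, -0.0]
width: 0.0
```

Call:
send_rows:
  rows:
    - [-1, 0, 0, 0.005, 0]
    - [-1, 0, 0, 0.005, 0]

```text
clock: 15.12
eef_pos: [506.0, 36.9, 153.8]
tool_rot: [3.141, 0.033, 1.546]
force: [0.4, 0.2, 0.7]
width: -0.1
```

Call:
send_rows:
  rows:
    - [-1, 0, 0, 0.004, 0]
    - [-1, 0, 0, 0.004, 0]

```text
clock: 15.28
eef_pos: [507.1, 37.0, 146.4]
tool_rot: [3.138, 0.032, 1.545]
force: [-2.6, 1.8, 9.7]
width: -0.0
```

Call:
send_rows:
  rows:
    - [-1, 0.002, 0, 0.004, 0]
    - [-1, 0.002, 0, 0.004, 0]
    - [-1, 0.002, 0, 0.004, 0]
    - [-1, 0.002, 0, 0.004, 0]

```text
clock: 15.62
eef_pos: [507.3, 43.6, 132.4]
tool_rot: [3.137, 0.035, 1.544]
force: [-3.2, -1.7, 6.3]
width: -0.0
```

Call:
send_rows:
  rows:
    - [-1, 0.002, 0, 0.004, 0]
    - [-1, 0.001, 0, 0.004, 0]
    - [-1, 0.001, 0, 0.004, 0]
    - [-1, 0.001, 0, 0.004, 0]

```text
clock: 15.95
eef_pos: [507.4, 47.1, 118.3]
tool_rot: [3.136, 0.038, 1.544]
force: [-1.7, -2.1, 6.8]
width: 0.2
```

Call:
send_rows:
  rows:
    - [-1, 0, 0, 0.004, 0]
    - [-1, 0, 0, 0.004, 0]
    - [-1, 0, 0, 0.004, 0]
    - [-1, 0, 0, 0.003, 0]
    - [-1, 0, 0, 0, 0]

```text
clock: 16.37
eef_pos: [507.4, 47.9, 105.7]
tool_rot: [3.133, 0.039, 1.545]
force: [-0.3, 0.2, -0.8]
width: 0.1
```

```bash
python3 m.py l
```

```text
[507.40084416  47.86032891 105.68042151] [3.13341116 0.03877112 1.5452114 ] [-0.27892712  0.1908106  -0.80150398]
red 2015 [[494.9, 8.1, 101.7], [507.5, 62.7, 103.4], [518.7, 69.7, 111.7]]
lever dir [-0.974  0.225 -0.001] lever~ 1.569981834697181
gold 107 [[503.3, -0.3, 108.3], [506.2, 0.8, 110.3], [508.9, 62.7, 180.6]]
-2 9 x [505. 509.] z [109. 110. 111.]
2 83 x [503. 509.] z [108. 110. 111.]
38 3 x [505. 509.] z [153. 153. 153.]
62 10 x [506. 508.] z [180. 180. 181.]
```

View pics/w_l.png

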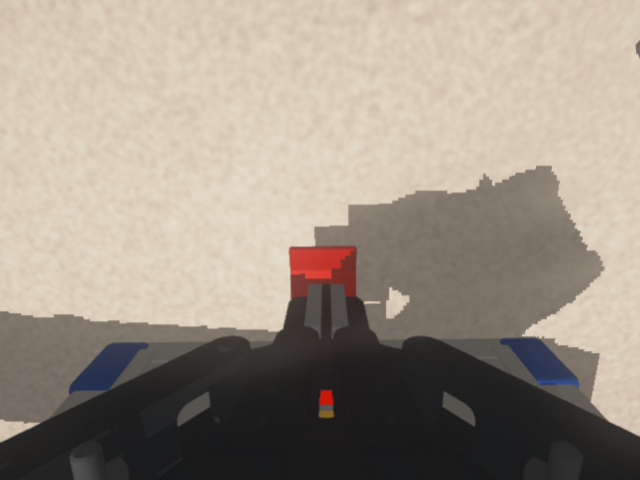

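View pics/s_l.png

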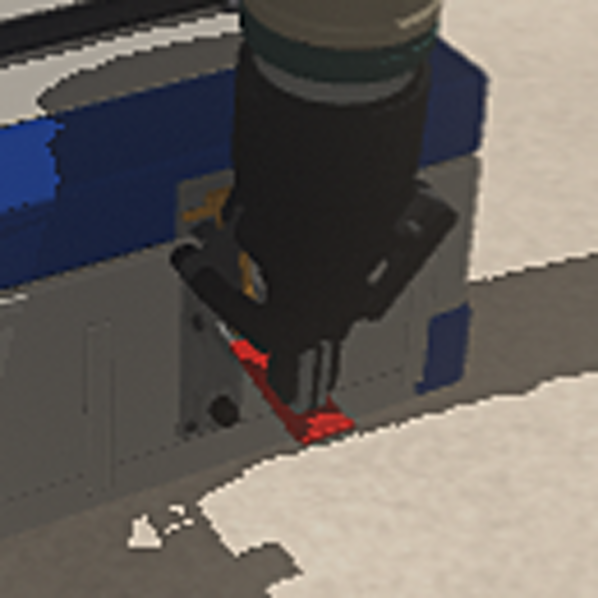

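Call:
send_rows:
  rows:
    - [-1, 0, 0, 0.004, 0]
    - [-1, 0, 0, 0.004, 0]
    - [-1, 0, 0, 0.004, 0]
    - [-1, 0, 0, 0.004, 0]

```text
clock: 16.8
eef_pos: [507.9, 46.0, 91.9]
tool_rot: [3.131, 0.041, 1.544]
force: [-2.0, -1.0, 9.4]
width: -0.2
```

Call:
send_rows:
  rows:
    - [-1, 0, 0, 0.003, 0]
    - [-1, 0, 0, 0.003, 0]
    - [-1, 0, 0, 0, 0]

```text
clock: 17.05
eef_pos: [507.8, 44.1, 86.9]
tool_rot: [3.131, 0.044, 1.543]
force: [-0.4, 0.4, 0.2]
width: 0.2
```

```bash
python3 m.py n
```

```text
[507.83336418  44.10243094  86.88905437] [3.13122429 0.04443737 1.54271026] [-0.41644283  0.41450498  0.21334564]
red 2596 [[494.8, 7.7, 75.8], [507.5, 57.8, 77.5], [518.4, 66.4, 131.8]]
lever dir [-0.116  0.914 -0.389] lever~ 1.1707614339752794
gold few
```

View pics/s_n.png

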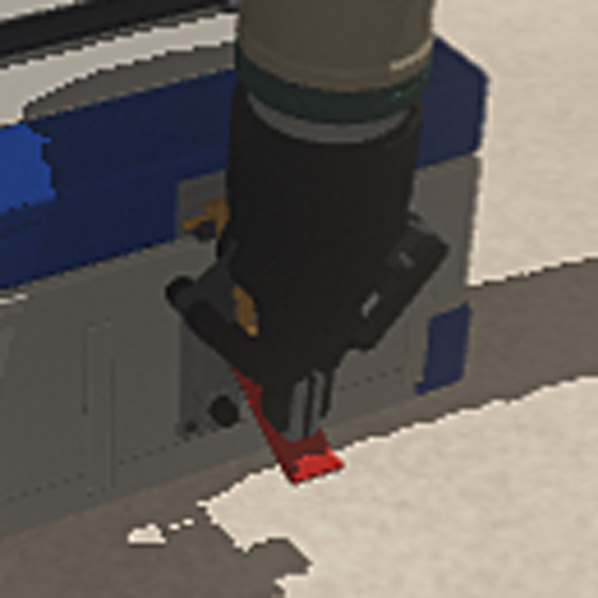

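Call:
send_rows:
  rows:
    - [-1, 0.001, 0, 0.003, 0]
    - [-1, 0.001, 0, 0.004, 0]
    - [-1, 0, 0, 0.003, 0]

```text
clock: 17.4
eef_pos: [509.6, 45.5, 78.5]
tool_rot: [3.127, 0.045, 1.542]
force: [-2.3, 0.7, 10.5]
width: 0.1
```

Call:
send_rows:
  rows:
    - [-1, 0.01, 0, -0.025, 0]
    - [-1, 0.03, 0, -0.03, 0.1]
    - [-1, 0.03, 0, -0.03, 0.12]
    - [-1, 0, 0, -0.02, 0.12]
    - [0, 0, 0, 0, 0.12]
    - [1, 0, 0, 0, 0.12]
    - [1, 0, 0, 0, 0.12]
    - [1, 0, 0, 0, 0.12]
    - [1, 0, 0, 0, 0.12]
    - [1, 0, 0, 0, 0.12]
    - [1, 0, 0, 0, 0.12]
    - [1, 0, 0, 0, 0.12]

```text
clock: 18.4
eef_pos: [515.3, 125.4, 182.4]
tool_rot: [3.099, -0.006, 0.191]
force: [-0.7, 0.3, -0.1]
width: 85.3
```

```bash
python3 m.py o
```

```text
[515.33240306 125.41643098 182.36265009] [ 3.09944115 -0.00612737  0.19117751] [-0.65802751  0.33124411 -0.07118989]
red 3592 [[494.5, 6.8, 68.3], [506.7, 31.9, 84.1], [518.1, 60.9, 100.8]]
lever dir [ 0.001  0.842 -0.54 ] lever~ 1.0009196880065692
gold 3212 [[496.0, -31.3, 103.2], [505.9, -16.2, 146.1], [519.8, -2.5, 164.8]]
-34 37 x [490. 518.] z [122. 135. 162.]
-30 325 x [491. 522.] z [128. 156. 163.]
-26 195 x [492. 521.] z [113. 163. 165.]
-22 373 x [497. 511.] z [152. 163. 166.]
-18 702 x [500. 511.] z [146. 154. 163.]
-14 531 x [500. 511.] z [132. 140. 148.]
-10 462 x [500. 511.] z [120. 128. 136.]
-6 381 x [500. 511.] z [108. 116. 123.]
-2 206 x [500. 511.] z [101. 105. 110.]
```

View pics/s_o.png

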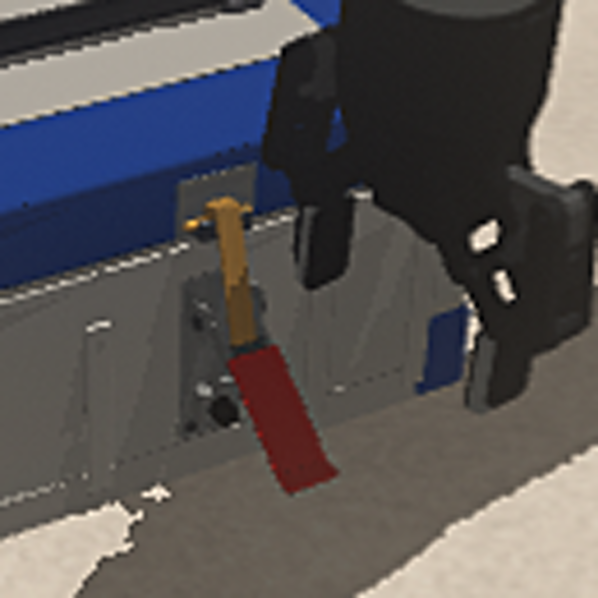

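View pics/w_o.png

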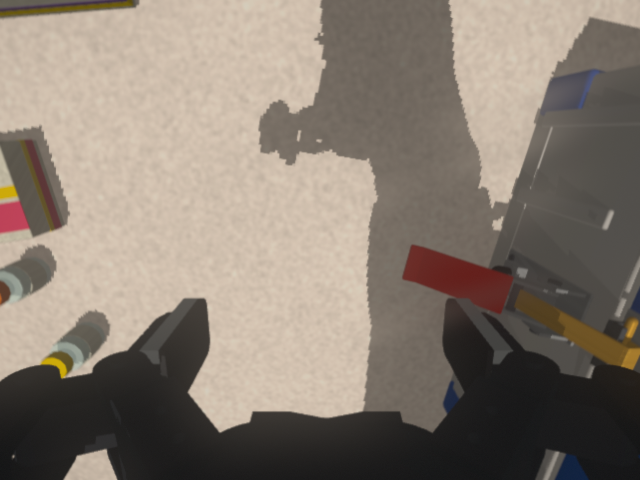

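```bash
python3 - <<'E'
from h import *
s=read_state()
for nm in ["scene","top"]:
    p=get_image(nm);P=cloud(p)
    X=P.reshape(-1,3);X=X[~np.isnan(X).any(1)]
    R=Rn.from_euler("xyz",s["tool_rot"]).as_matrix()
    T=(X-s["eef_pos"])@R
    m=(abs(T[:,0])<70)&(abs(T[:,1])<110)&(T[:,2]<15)&(T[:,2]>-190)&(X[:,1]>15)
    T=T[m];print(nm,len(T))
    for z in range(-180,16,10):
        k=abs(T[:,2]-z)<5
        if k.sum()>5: print(z,k.sum(),"y",np.percentile(T[k,1],[1,99]).round(),"x",np.percentile(T[k,0],[1,99]).round())
E
```

```text
scene 4151
-180 319 y [-38.  28.] x [-25.  34.]
-170 338 y [-39.  26.] x [-19.  37.]
-160 270 y [-39.  23.] x [-17.  37.]
-150 267 y [-39.  19.] x [-16.  37.]
-140 253 y [-39.  20.] x [-17.  37.]
-130 128 y [-39.  11.] x [-11.  35.]
-120 294 y [-69.  64.] x [-13.  12.]
-110 402 y [-71.  66.] x [-11.  19.]
-100 338 y [-72.  67.] x [-12.  19.]
-90 303 y [-73.  68.] x [-14.  17.]
-80 347 y [-74.  70.] x [-14.  16.]
-70 305 y [-76.  71.] x [-13.  15.]
-60 128 y [-75.  67.] x [-11.  12.]
-50 102 y [-58.  53.] x [-11.  11.]
-40 115 y [-58.  55.] x [-12.  11.]
-30 118 y [-58.  54.] x [-11.  10.]
-20 71 y [-56.  50.] x [-12.  10.]
top 468
-170 49 y [ 6. 37.] x [-37.  10.]
-160 40 y [ 8. 38.] x [-36.  10.]
-150 31 y [ 3. 38.] x [-36.  10.]
-140 29 y [ 1. 38.] x [-37.   6.]
-130 16 y [-1. 38.] x [-36.  12.]
-120 47 y [36. 68.] x [-12.  10.]
-110 87 y [34. 69.] x [-14.  10.]
-100 27 y [28. 71.] x [-15.   9.]
-90 23 y [26. 72.] x [-16.  10.]
-80 40 y [23. 74.] x [-16.  14.]
-70 30 y [30. 75.] x [-16.  10.]
-60 24 y [45. 75.] x [-12.   6.]
```

```bash
python3 - <<'E'
from h import *
s=read_state()
p=get_image("scene");P=cloud(p);print("cam",-p["R"].T@p["t"])
X=P.reshape(-1,3);X=X[~np.isnan(X).any(1)]
R=Rn.from_euler("xyz",s["tool_rot"]).as_matrix()
T=(X-s["eef_pos"])@R; print("cam dir tool",(-p["R"].T@p["t"]-s["eef_pos"])@R)
m=(abs(T[:,0])<70)&(abs(T[:,1])<110)&(T[:,2]<15)&(T[:,2]>-190)&(X[:,1]>15)
T=T[m]
for z in range(-150,-40,5):
    for lo,hi in ((-40,-15),(-15,15),(15,40)):
        k=(abs(T[:,2]-z)<2.5)&(T[:,1]>lo)&(T[:,1]<hi)
        if k.sum()>2: print(z,(lo,hi),k.sum(),"x",np.percentile(T[k,0],[2,50,98]).round(),end="  ")
    print()
im=p["image"]; cv2.imwrite("pics/grip.png",cv2.resize(im[60:300,300:460],None,fx=3.5,fy=2.5,interpolation=cv2.INTER_CUBIC))
g=cv2.convertScaleAbs(im[60:300,310:450],alpha=3,beta=10);cv2.imwrite("pics/grip.png",cv2.resize(g,None,fx=2.5,fy=2.5,interpolation=cv2.INTER_CUBIC))
E
```

```text
cam [890.76972729 617.84678998 670.79422688]
cam dir tool [ 468.94341575 -386.52214044 -502.64962157]
-150 (-40, -15) 85 x [-17.  19.  32.]  -150 (-15, 15) 40 x [32. 35. 37.]  -150 (15, 40) 3 x [31. 32. 32.]  
-145 (-40, -15) 89 x [-16.  17.  32.]  -145 (-15, 15) 40 x [32. 35. 36.]  -145 (15, 40) 8 x [26. 29. 32.]  
-140 (-40, -15) 86 x [-15.  18.  32.]  -140 (-15, 15) 38 x [32. 35. 37.]  -140 (15, 40) 4 x [28. 31. 32.]  
-135 (-40, -15) 80 x [-14.  16.  33.]  -135 (-15, 15) 37 x [33. 35. 37.]  -135 (15, 40) 3 x [29. 31. 32.]  
-130 (-40, -15) 46 x [-8.  8. 31.]  -130 (-15, 15) 11 x [31. 34. 36.]  
-125 (-40, -15) 30 x [-9.  5. 10.]  
-120 (-40, -15) 48 x [-9.  8. 10.]  
-115 (-40, -15) 47 x [-8.  8. 11.]  -115 (-15, 15) 9 x [ 9.  9. 10.]  
-110 (-40, -15) 41 x [ 8.  9. 19.]  -110 (-15, 15) 51 x [ 8. 11. 19.]  -110 (15, 40) 10 x [ 8. 10. 15.]  
-105 (-40, -15) 54 x [ 8. 10. 19.]  -105 (-15, 15) 47 x [ 8. 15. 20.]  -105 (15, 40) 25 x [ 8.  9. 18.]  
-100 (-40, -15) 47 x [ 6. 11. 19.]  -100 (-15, 15) 31 x [ 8. 12. 19.]  -100 (15, 40) 16 x [ 8. 10. 19.]  
-95 (-40, -15) 42 x [-6. 13. 18.]  -95 (-15, 15) 23 x [ 8. 10. 18.]  -95 (15, 40) 10 x [ 9. 16. 18.]  
-90 (-40, -15) 39 x [-16.  14.  17.]  -90 (-15, 15) 22 x [ 8. 10. 14.]  -90 (15, 40) 17 x [11. 15. 17.]  
-85 (-40, -15) 50 x [-15.  13.  16.]  -85 (-15, 15) 27 x [ 8. 10. 11.]  -85 (15, 40) 23 x [ 9. 16. 17.]  
-80 (-40, -15) 42 x [-14.  -0.  16.]  -80 (-15, 15) 30 x [ 8.  9. 10.]  -80 (15, 40) 18 x [11. 15. 17.]  
-75 (-40, -15) 15 x [-14.  15.  16.]  -75 (-15, 15) 16 x [ 7.  9. 10.]  -75 (15, 40) 9 x [ 0. 15. 16.]  
-70 (-40, -15) 8 x [-7. 12. 15.]  -70 (15, 40) 4 x [ 2.  8. 11.]  
-65 (15, 40) 4 x [-7. 10. 11.]
```

View pics/grip.png

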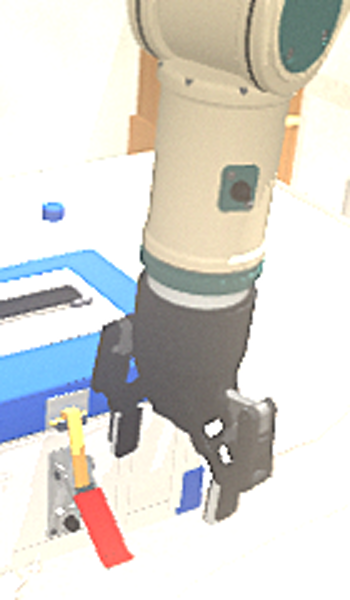

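Call:
send_rows:
  rows:
    - [-0.72, 0, 0, 0, -0.113]
    - [-0.72, 0, 0, 0, -0.113]
    - [-0.72, 0, 0, 0, -0.113]
    - [-0.72, 0, 0, 0, -0.113]
    - [-0.72, 0, 0, 0, -0.113]
    - [-0.72, 0, 0, 0, -0.113]
    - [-0.72, 0, 0, 0, -0.113]
    - [-0.72, 0, 0, 0, -0.113]
    - [-0.72, 0, 0, 0, -0.113]
    - [-0.72, 0, 0, 0, -0.113]
    - [-0.72, 0, 0, 0, -0.113]
    - [-0.72, 0, 0, 0, -0.11]

```text
clock: 19.65
eef_pos: [516.4, 124.2, 182.4]
tool_rot: [3.128, 0.039, 1.646]
force: [0.5, -0.2, 0.9]
width: 12.0
```

```bash
python3 m.py p
```

```text
[516.42399042 124.15633438 182.39738485] [3.12842236 0.03949733 1.64634079] [ 0.48296335 -0.21209578  0.87176775]
red 1001 [[508.6, 6.1, 67.9], [515.3, 28.7, 85.5], [518.9, 61.5, 101.2]]
lever dir [ 0.045  0.841 -0.539] lever~ 1.001901911990866
gold few
```

View pics/w_p.png

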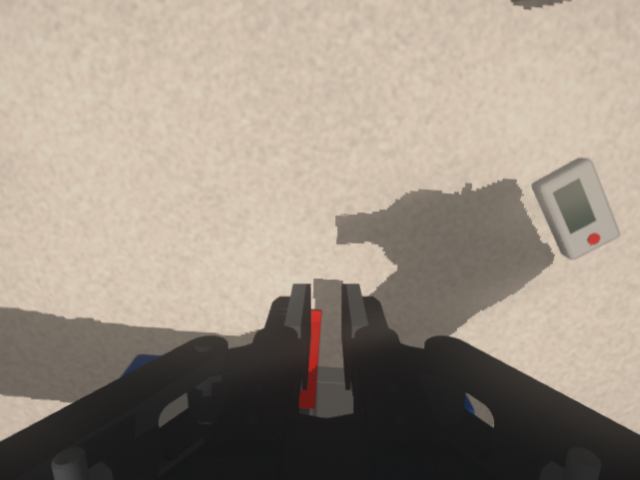

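View pics/s_p.png

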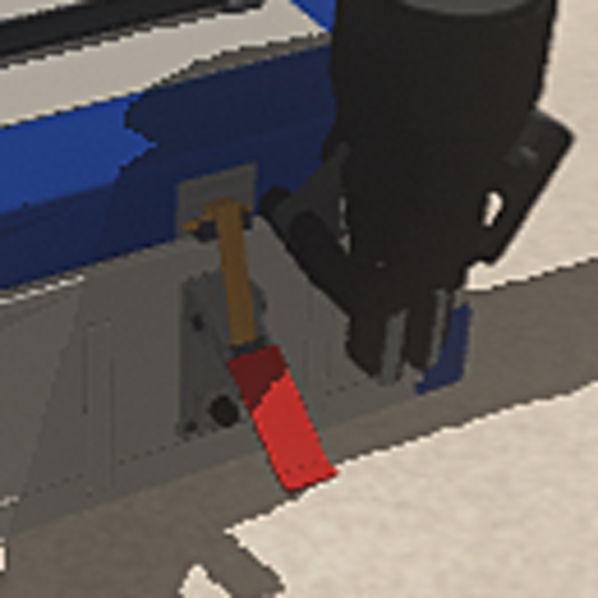

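Call:
send_rows:
  rows:
    - [-0.72, -0.015, -0.005, 0.015, 0.09]
    - [-0.72, -0.02, -0.002, 0.025, 0]
    - [-0.72, -0.015, -0.001, 0.025, 0]
    - [-0.72, -0.005, 0, 0.012, 0]
    - [-0.72, 0, 0, 0, 0]
    - [-0.72, 0, 0, 0, 0]

```text
clock: 20.25
eef_pos: [512.2, 65.2, 106.2]
tool_rot: [3.118, 0.033, 1.532]
force: [-0.7, -0.4, 0.6]
width: 12.2
```

Call:
send_rows:
  rows:
    - [-0.72, -0.004, -0.005, 0.01, -0.02]
    - [-0.72, -0.002, 0, 0.008, 0]
    - [-0.72, 0, 0, 0.003, 0]
    - [-0.72, 0, 0, 0, 0]

```text
clock: 20.58
eef_pos: [510.5, 61.6, 87.4]
tool_rot: [3.113, 0.031, 1.551]
force: [-0.1, -0.3, -0.7]
width: 12.0
```

Call:
send_rows:
  rows:
    - [-0.72, -0.003, -0.005, 0.005, 0]
    - [-0.72, -0.002, 0, 0.004, 0]
    - [-0.72, 0, 0, 0.002, 0]
    - [-0.72, 0, 0, 0, 0]

```text
clock: 20.92
eef_pos: [507.1, 57.9, 77.0]
tool_rot: [3.109, 0.029, 1.551]
force: [0.4, 0.4, -0.2]
width: 12.0
```

Call:
send_rows:
  rows:
    - [-0.72, -0.0018, 0, 0.003, 0]
    - [-0.72, -0.0018, 0, 0.003, 0]
    - [-0.72, -0.002, 0, 0.003, 0]

```text
clock: 21.17
eef_pos: [507.9, 53.3, 68.9]
tool_rot: [3.107, 0.028, 1.552]
force: [-3.7, 3.1, 9.6]
width: 12.1
```

Call:
send_rows:
  rows:
    - [-0.72, -0.002, 0, 0.003, 0]
    - [-0.72, -0.0022, 0, 0.0027, 0]
    - [-0.72, -0.0023, 0, 0.0026, 0]

```text
clock: 21.42
eef_pos: [507.8, 48.7, 62.4]
tool_rot: [3.106, 0.025, 1.554]
force: [-2.9, 2.8, 11.4]
width: 11.9
```

Call:
send_rows:
  rows:
    - [-0.72, -0.0024, 0, 0.0026, 0]
    - [-0.72, -0.0025, 0, 0.0025, 0]

```text
clock: 21.58
eef_pos: [507.7, 45.7, 58.7]
tool_rot: [3.104, 0.023, 1.555]
force: [-3.8, 3.6, 11.3]
width: 11.7
```

```bash
python3 m.py q
```

```text
[507.71759945  45.71285721  58.72188351] [3.10441729 0.02334051 1.55514507] [-3.76339178  3.61302346 11.25305027]
red 4718 [[498.2, 16.4, 51.9], [507.1, 28.8, 70.6], [514.7, 50.7, 90.7]]
lever dir [ 0.039  0.687 -0.726] lever~ 0.7585345574091473
gold few
```

View pics/s_q.png

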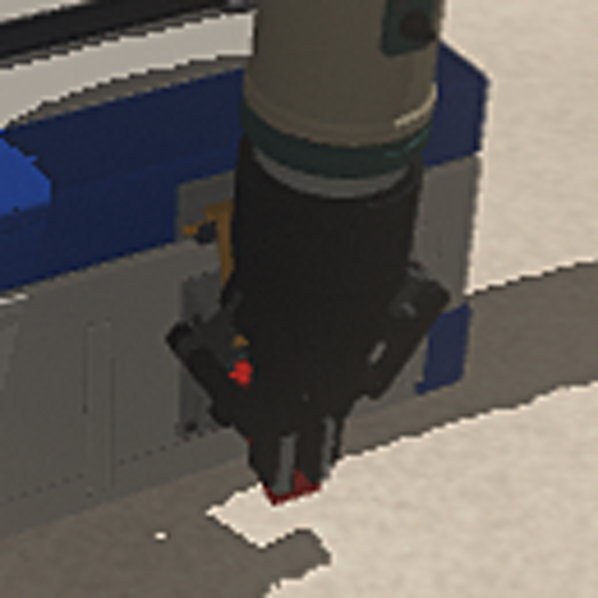

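Call:
send_rows:
  rows:
    - [-0.72, -0.0026, 0, 0.0025, 0]
    - [-0.72, -0.0027, 0, 0.0024, 0]
    - [-0.72, -0.0027, 0, 0.0023, 0]

```text
clock: 21.93
eef_pos: [508.2, 42.3, 53.8]
tool_rot: [3.101, 0.018, 1.559]
force: [-2.8, 3.8, 12.2]
width: 12.1
```

Call:
send_rows:
  rows:
    - [-0.72, -0.0028, 0, 0.0022, 0]
    - [-0.72, -0.0028, 0, 0.0021, 0]
    - [-0.72, -0.0029, 0, 0.002, 0]

```text
clock: 22.18
eef_pos: [508.8, 39.8, 49.7]
tool_rot: [3.097, 0.01, 1.563]
force: [-3.7, 4.8, 10.3]
width: 12.2
```

Call:
send_rows:
  rows:
    - [-0.72, -0.003, 0, 0.002, 0]
    - [-0.72, -0.003, 0, 0.0018, 0]

```text
clock: 22.35
eef_pos: [509.4, 38.3, 47.4]
tool_rot: [3.094, 0.005, 1.567]
force: [-2.9, 5.1, 8.9]
width: 11.8
```

Call:
send_rows:
  rows:
    - [-0.72, -0.006, 0, 0.0025, 0]
    - [-0.72, -0.006, 0, 0.002, 0]

```text
clock: 22.52
eef_pos: [509.3, 33.1, 43.8]
tool_rot: [3.092, -0.003, 1.573]
force: [-3.5, 8.0, 3.7]
width: 12.0
```

Call:
send_rows:
  rows:
    - [-0.72, -0.006, 0, 0.002, 0]
    - [-0.72, -0.006, 0, 0.0015, 0]

```text
clock: 22.68
eef_pos: [509.2, 27.8, 40.8]
tool_rot: [3.09, -0.012, 1.579]
force: [-2.4, 7.3, 4.2]
width: 12.0
```

Call:
send_rows:
  rows:
    - [-0.72, -0.008, 0, 0.001, 0]
    - [-0.72, -0.008, 0, 0.001, 0]

```text
clock: 22.85
eef_pos: [509.1, 20.7, 38.3]
tool_rot: [3.088, -0.023, 1.587]
force: [-1.5, 8.2, -3.0]
width: 12.2
```

```bash
python3 m.py r
```

```text
[509.1466546   20.65976157  38.30588682] [ 3.08828105 -0.02340025  1.58655361] [-1.48373878  8.22052604 -2.95846981]
red 4223 [[500.0, 0.8, 28.8], [508.5, 6.2, 58.2], [515.5, 18.6, 75.2]]
lever dir [ 0.049  0.317 -0.947] lever~ 0.32690202165116977
gold few
```

View pics/s_r.png

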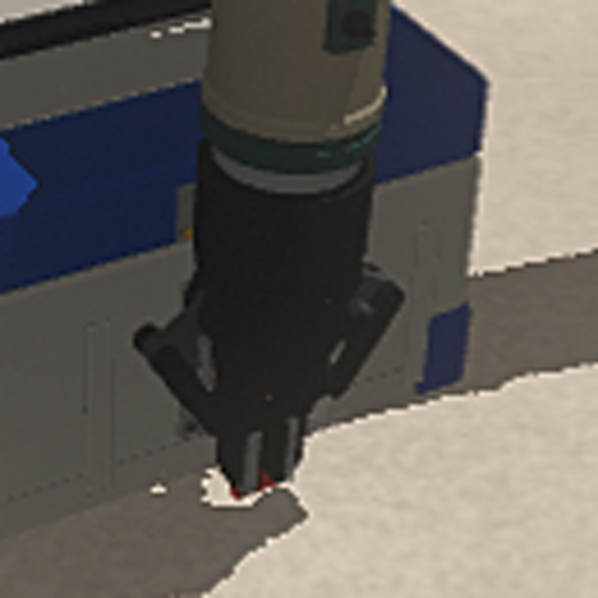

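Call:
send_rows:
  rows:
    - [-0.72, -0.008, 0, -0.001, 0]
    - [-0.72, -0.008, 0, -0.001, 0]

```text
clock: 23.12
eef_pos: [510.3, 12.4, 39.1]
tool_rot: [3.085, -0.034, 1.593]
force: [0.5, 8.7, -4.2]
width: 11.8
```

Call:
send_rows:
  rows:
    - [-0.72, 0.02, 0, 0, 0]
    - [-0.72, 0.02, -0.002, -0.01, 0.04]
    - [-0.72, 0, -0.001, -0.012, 0]
    - [-0.72, 0, 0, 0, 0]

```text
clock: 23.45
eef_pos: [505.1, 51.9, 61.2]
tool_rot: [3.088, -0.038, 1.548]
force: [-0.0, 0.2, -0.3]
width: 12.1
```

```bash
python3 m.py t
```

```text
[505.11709118  51.87160881  61.18907736] [ 3.08807592 -0.03803154  1.54783966] [-0.03719538  0.22783461 -0.3205128 ]
red 2569 [[493.7, -0.7, 24.6], [505.1, 2.1, 42.9], [515.7, 43.1, 107.1]]
lever dir [ 0.058  0.234 -0.971] lever~ 0.24341818620421973
gold few
```

View pics/s_t.png

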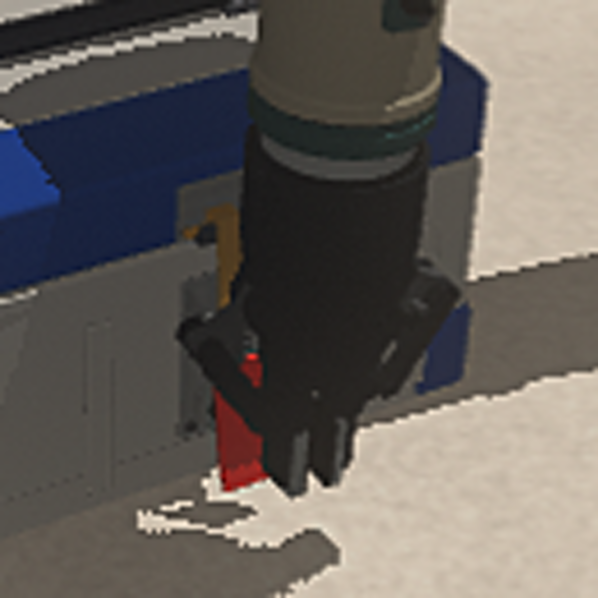

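View pics/w_t.png

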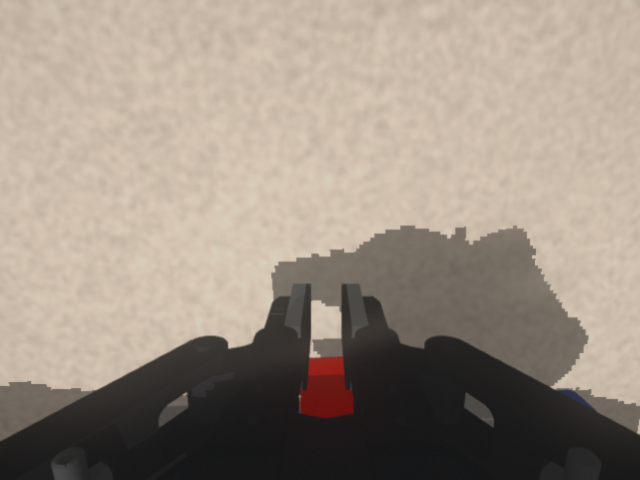

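Call:
send_rows:
  rows:
    - [-1, 0.005, 0, -0.035, 0]
    - [-1, 0, 0, -0.04, 0]
    - [-1, 0, 0, -0.04, 0]
    - [-1, 0, 0, -0.04, 0]
    - [-1, -0.01, 0, -0.03, 0]
    - [-1, -0.035, 0, 0, 0]
    - [-1, -0.04, 0, 0, 0]
    - [-1, -0.04, 0, 0, 0]
    - [-1, -0.04, 0, 0, 0]
    - [-1, -0.03, 0, 0, 0]
    - [-1, 0, 0, 0, 0]

```text
clock: 24.47
eef_pos: [490.2, -160.6, 238.8]
tool_rot: [3.096, -0.033, 1.543]
force: [-0.9, -0.5, -0.3]
width: -0.0
```

```bash
python3 m.py u; python3 - <<'E'
from h import *
s=read_state();p=get_image("wrist");P=cloud(p,s);print(s["eef_pos"])
X=P.reshape(-1,3);X=X[~np.isnan(X).any(1)]
p2=get_image("top");P2=cloud(p2).reshape(-1,3);P2=P2[~np.isnan(P2).any(1)]
for nm,Q in (("w",X),("t",P2)):
    k=(abs(Q[:,0]-480)<60)&(Q[:,1]<-40)&(Q[:,1]>-255)&(Q[:,2]<215)&(Q[:,2]>170)
    Q=Q[k]
    for y in range(-250,-40,6):
        j=abs(Q[:,1]-y)<3
        if j.sum()>3: print(nm,y,j.sum(),np.percentile(Q[j,2],[5,50,95]).round(1))
E
```

```text
[ 490.20032349 -160.61610547  238.84441645] [ 3.0955289  -0.0325493   1.54270067] [-0.88149833 -0.51568758 -0.28868857]
red few
gold 31 [[499.3, -26.2, 157.6], [506.6, -25.4, 159.5], [511.2, -24.8, 160.7]]
-26 31 x [499. 511.] z [158. 159. 161.]
[ 490.66231962 -154.41597011  239.1595909 ]
w -244 100 [184.3 185.2 186.1]
w -238 137 [184.3 185.2 186.3]
w -232 190 [184.3 185.3 186.2]
w -226 64 [184.2 185.4 186.6]
w -202 65 [185.9 186.7 187.9]
w -196 523 [186.1 186.9 188.1]
w -190 1154 [186. 187. 188.]
w -184 1416 [186.  187.1 188.1]
w -178 1474 [186.1 187.  188. ]
w -172 1602 [186.1 187.1 188.2]
w -166 675 [186.8 197.4 198.9]
w -160 2326 [195.  198.6 199.7]
w -154 2755 [195.1 198.6 199.7]
w -148 2800 [195.2 198.7 199.7]
w -142 3912 [186.8 197.9 199.5]
w -136 2912 [186.3 187.5 194.4]
w -130 2716 [186.3 187.3 188.4]
w -124 2758 [186.3 187.4 188.4]
w -118 2834 [186.3 187.4 188.5]
w -112 2885 [186.4 187.5 188.5]
w -106 2963 [186.4 187.5 188.6]
w -100 3038 [186.5 187.6 188.6]
w -94 3079 [185.6 187.3 188.6]
w -88 3104 [185.1 186.2 187.2]
w -82 3193 [185.1 186.2 187.3]
w -76 3253 [185.1 186.3 1
[... 187 characters left out ...]
.6]
t -178 26 [183.8 186.1 190. ]
t -172 19 [183.1 186.6 190.7]
t -166 18 [186.1 193.6 197.4]
t -160 27 [191.7 197.1 201.2]
t -154 29 [192.1 196.2 199.3]
t -148 63 [192.4 197.5 200.8]
t -142 87 [184.9 194.5 199.5]
t -136 111 [182.7 186.4 190.8]
t -130 118 [183.7 186.6 190.2]
t -124 121 [183.3 186.8 189.9]
t -118 123 [183.2 186.1 189.8]
t -112 116 [183.5 186.5 189.9]
t -106 127 [183.5 186.4 189.9]
t -100 114 [183.2 186.4 189.7]
t -94 127 [182.3 185.5 189.6]
t -88 116 [182.4 185.3 188.4]
t -82 126 [181.5 184.9 188.5]
t -76 117 [181.9 185.3 188.6]
t -70 122 [182.5 185.  188.1]
t -64 119 [182.4 185.6 188.6]
t -58 123 [181.9 185.7 188.8]
t -52 122 [182.1 185.3 189.5]
t -46 117 [181.8 185.4 189.3]
```

View pics/s_u.png

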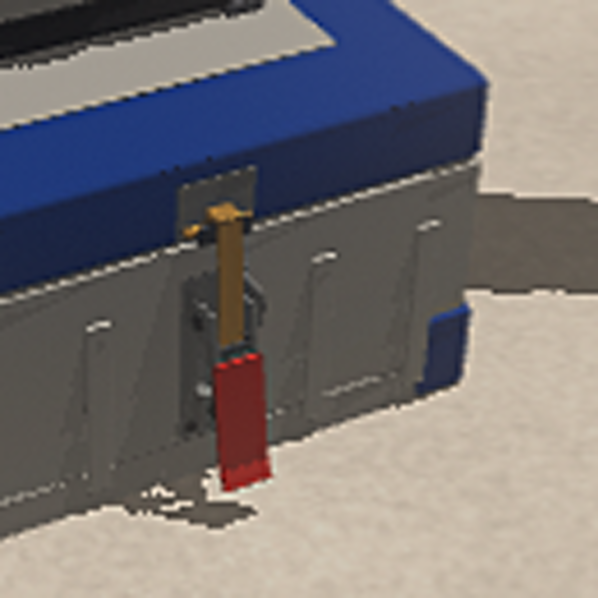

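Call:
send_rows:
  rows:
    - [-1, -0.015, 0.005, 0, 0]
    - [-1, -0.015, 0.005, 0, 0]
    - [-1, -0.003, 0, 0.01, 0]
    - [-1, 0, 0, 0.015, 0]
    - [-1, 0, 0, 0.01, 0]
    - [-1, 0, 0, 0.003, 0]
    - [-1, 0, 0, 0, 0]

```text
clock: 25.25
eef_pos: [506.1, -179.4, 197.8]
tool_rot: [3.093, -0.039, 1.566]
force: [-0.3, -0.2, 0.3]
width: -0.2
```

Call:
send_rows:
  rows:
    - [-1, -0.004, 0, 0.0, 0]
    - [-1, 0, 0, 0.003, 0]
    - [-1, 0, 0, 0.002, 0]
    - [-1, 0, 0, 0, 0]

```text
clock: 25.58
eef_pos: [506.7, -182.7, 192.6]
tool_rot: [3.093, -0.039, 1.568]
force: [0.8, 0.1, -0.5]
width: 0.0
```

Call:
send_rows:
  rows:
    - [-1, 0.004, 0, 0, 0]
    - [-1, 0.005, 0, 0, 0]
    - [-1, 0.006, 0, 0, 0]

```text
clock: 25.83
eef_pos: [506.6, -177.6, 193.3]
tool_rot: [3.091, -0.026, 1.562]
force: [2.0, -18.2, -8.1]
width: -0.3
```

Call:
send_rows:
  rows:
    - [-1, 0.0045, 0, 0, 0]
    - [-1, 0.0045, 0, 0, 0]
    - [-1, 0.0045, 0, 0.0003, 0]
    - [-1, 0.0045, 0, 0.0003, 0]

```text
clock: 26.17
eef_pos: [506.6, -178.0, 193.4]
tool_rot: [3.087, -0.001, 1.549]
force: [-0.7, -10.0, -2.4]
width: -0.0
```

Call:
send_rows:
  rows:
    - [-1, 0.0045, 0, 0.0003, 0]
    - [-1, 0.0045, 0, 0.0003, 0]
    - [-1, 0.0045, 0, 0.0003, 0]
    - [-1, 0.0045, 0, 0.0003, 0]
    - [-1, 0.0045, 0, 0.0003, 0]
    - [-1, 0.0045, 0, 0.0003, 0]

```text
clock: 26.67
eef_pos: [506.4, -178.1, 193.8]
tool_rot: [3.082, 0.035, 1.53]
force: [0.2, -9.6, -1.4]
width: 0.5
```

Call:
send_rows:
  rows:
    - [-1, 0.0045, 0, 0.0003, 0]
    - [-1, 0.0045, 0, 0.0003, 0]
    - [-1, 0.0045, 0, 0.0003, 0]
    - [-1, 0.0045, 0, 0.0003, 0]
    - [-1, 0.0045, 0, 0.0003, 0]
    - [-1, 0.0045, 0, 0.0003, 0]

```text
clock: 27.17
eef_pos: [506.2, -178.2, 194.3]
tool_rot: [3.077, 0.071, 1.51]
force: [0.4, -11.3, -0.8]
width: -0.3
```

Call:
send_rows:
  rows:
    - [-1, 0.0045, 0, 0.0006, -0.006]
    - [-1, 0.0045, 0, 0.0006, -0.006]
    - [-1, 0.0045, 0, 0.0006, -0.006]
    - [-1, 0.0045, 0, 0.0006, -0.006]
    - [-1, 0.0045, 0, 0.0006, -0.006]
    - [-1, 0.0045, 0, 0.0006, -0.006]
    - [-1, 0.0045, 0, 0.0006, -0.006]
    - [-1, 0.0045, 0, 0.0006, -0.006]
    - [-1, 0.0045, 0, 0.0006, -0.006]
    - [-1, 0.0045, 0, 0.0006, -0.006]

```text
clock: 28.0
eef_pos: [506.5, -178.4, 194.9]
tool_rot: [3.074, 0.137, 1.539]
force: [-0.2, -9.5, 3.1]
width: -0.0
```

Call:
send_rows:
  rows:
    - [-1, 0.0045, 0, 0.001, -0.006]
    - [-1, 0.0045, 0, 0.001, -0.006]
    - [-1, 0.0045, 0, 0.001, -0.006]
    - [-1, 0.0045, 0, 0.001, -0.006]
    - [-1, 0.0045, 0, 0.001, -0.006]
    - [-1, 0.0045, 0, 0.001, -0.006]
    - [-1, 0.0045, 0, 0.001, -0.006]
    - [-1, 0.0045, 0, 0.001, -0.006]
    - [-1, 0.0045, 0, 0.001, -0.006]
    - [-1, 0.0045, 0, 0.001, -0.006]

```text
clock: 28.83
eef_pos: [506.9, -178.6, 195.5]
tool_rot: [3.072, 0.206, 1.566]
force: [-1.6, -8.3, 6.9]
width: -0.2
```

Call:
send_rows:
  rows:
    - [-1, -0.006, 0, 0.001, 0]
    - [-1, -0.006, 0, -0.029, 0]
    - [-1, -0.006, 0, -0.029, 0]
    - [-1, 0.02, 0, -0.004, 0]
    - [-1, 0.036, 0, -0.0075, 0]
    - [-1, 0.036, 0, -0.0075, 0]
    - [-1, 0.036, 0, -0.0075, 0]
    - [-1, 0.036, 0, -0.0075, 0]
    - [-1, 0.036, 0, -0.0075, 0]
    - [-1, 0.01, 0, -0.002, 0]
    - [-1, 0, 0, 0, 0]

```text
clock: 29.75
eef_pos: [502.5, 39.4, 260.5]
tool_rot: [3.063, 0.2, 1.558]
force: [-0.7, -0.2, 0.1]
width: -0.4
```

Call:
send_rows:
  rows:
    - [-1, 0.024, 0.0035, 0.02, 0]
    - [-1, 0.007, 0, 0.034, 0]
    - [-1, 0.007, 0, 0.034, 0]
    - [-1, 0.007, 0, 0.034, 0]
    - [-1, 0.007, 0, 0.034, 0]
    - [-1, 0.006, 0, 0.025, 0]
    - [-1, 0, 0, 0, 0]
    - [-1, 0, 0, 0, 0]

```text
clock: 30.42
eef_pos: [526.4, 55.5, 69.0]
tool_rot: [3.053, 0.199, 1.551]
force: [-0.6, 0.1, -0.5]
width: 0.1
```

```bash
python3 m.py v
```

```text
[526.35949762  55.46643661  68.98047751] [3.05348227 0.19863442 1.55144686] [-0.60633963  0.13193702 -0.50982893]
red 242 [[493.6, 4.3, 23.6], [497.4, 6.8, 26.9], [502.8, 9.3, 30.6]]
lever dir [ 0.817  0.328 -0.475] lever~ 1.0759111429908774
gold few
```

View pics/s_v.png

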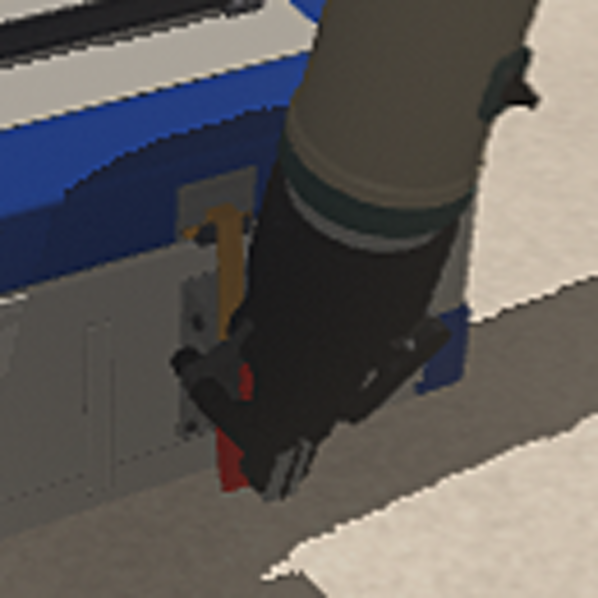

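View pics/w_v.png

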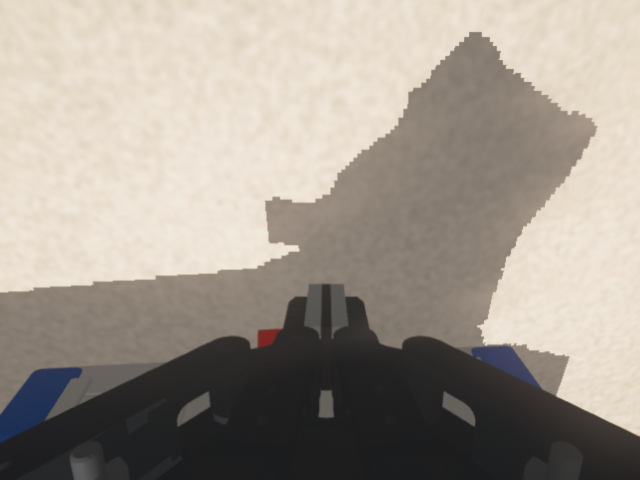

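Call:
send_rows:
  rows:
    - [-1, 0, -0.01, 0.003, 0]
    - [-1, 0.002, -0.01, 0.01, 0]
    - [-1, 0.002, -0.003, 0.01, 0]
    - [-1, 0.001, 0, 0.005, 0]
    - [-1, 0, 0, 0, 0]

```text
clock: 30.93
eef_pos: [513.3, 55.3, 49.0]
tool_rot: [3.033, 0.191, 1.543]
force: [0.5, 0.1, -0.1]
width: 0.1
```

Call:
send_rows:
  rows:
    - [-1, -0.006, -0.006, 0.007, 0]
    - [-1, -0.01, -0.003, 0.007, 0]
    - [-1, -0.006, -0.001, 0.004, 0]
    - [-1, 0, 0, 0, 0]

```text
clock: 31.27
eef_pos: [510.0, 30.9, 39.6]
tool_rot: [3.021, 0.187, 1.541]
force: [-0.1, -0.5, -0.3]
width: 0.3
```

Call:
send_rows:
  rows:
    - [-1, -0.005, -0.005, 0.001, 0]
    - [-1, -0.004, -0.002, 0.001, 0]
    - [-1, -0.004, 0, 0.001, 0]

```text
clock: 31.52
eef_pos: [504.9, 18.4, 40.0]
tool_rot: [3.016, 0.184, 1.541]
force: [1.2, 0.3, -0.7]
width: 0.0
```

Call:
send_rows:
  rows:
    - [-1, -0.004, 0, 0.001, 0]
    - [-1, -0.004, 0, 0.001, 0]

```text
clock: 31.68
eef_pos: [505.1, 9.8, 39.9]
tool_rot: [3.015, 0.184, 1.541]
force: [0.2, 1.7, 0.2]
width: 0.3
```

Call:
send_rows:
  rows:
    - [-1, -0.004, 0, 0.001, 0]
    - [-1, -0.004, 0, 0.001, 0]

```text
clock: 31.85
eef_pos: [505.3, 6.5, 39.0]
tool_rot: [3.014, 0.174, 1.546]
force: [-2.5, 7.0, 3.8]
width: -0.1
```

Call:
send_rows:
  rows:
    - [-1, -0.004, 0, 0.001, 0]
    - [-1, -0.004, 0, 0.001, 0]

```text
clock: 32.02
eef_pos: [505.4, 3.6, 38.2]
tool_rot: [3.013, 0.165, 1.552]
force: [-2.2, 6.6, 3.5]
width: 0.4
```

Call:
send_rows:
  rows:
    - [-1, -0.0045, 0, 0.001, 0]
    - [-1, -0.0045, 0, 0.001, 0]

```text
clock: 32.18
eef_pos: [505.8, 1.8, 37.4]
tool_rot: [3.011, 0.153, 1.56]
force: [-4.1, 10.4, 8.2]
width: -0.0
```

Call:
send_rows:
  rows:
    - [-1, -0.0045, 0, 0.001, 0]
    - [-1, -0.0045, 0, 0.001, 0]

```text
clock: 32.35
eef_pos: [506.5, 2.0, 36.8]
tool_rot: [3.009, 0.138, 1.57]
force: [-3.6, 7.9, 4.3]
width: -0.3
```

Call:
send_rows:
  rows:
    - [-1, -0.0045, 0, 0.001, 0]
    - [-1, -0.0045, 0, 0.001, 0]

```text
clock: 32.52
eef_pos: [507.2, 2.2, 36.1]
tool_rot: [3.006, 0.123, 1.58]
force: [-2.9, 9.0, 5.2]
width: 0.1
```

Call:
send_rows:
  rows:
    - [-1, -0.006, 0, 0.0005, 0]
    - [-1, -0.0065, 0, 0.0005, 0]

```text
clock: 32.68
eef_pos: [507.2, 2.1, 36.3]
tool_rot: [3.004, 0.103, 1.593]
force: [-5.7, 12.7, 5.7]
width: 0.2
```

Call:
send_rows:
  rows:
    - [-1, -0.0075, 0, 0.0005, 0]
    - [-1, -0.0075, 0, 0.0005, 0]

```text
clock: 32.85
eef_pos: [507.1, 1.9, 36.5]
tool_rot: [3.001, 0.079, 1.608]
force: [-5.1, 13.1, 5.1]
width: 0.1
```

Call:
send_rows:
  rows:
    - [-1, 0.02, 0, -0.002, -0.04]
    - [-1, 0.03, 0, -0.01, 0]
    - [-1, 0.02, 0, -0.03, 0]
    - [-1, 0, 0, 0, 0]

```text
clock: 33.18
eef_pos: [495.5, 77.1, 72.3]
tool_rot: [3.007, 0.081, 1.649]
force: [0.2, 0.4, 1.2]
width: 0.0
```

```bash
python3 m.py x; python3 - <<'E'
from h import *
P=cloud(get_image("scene"))
E
```

```text
[495.53024751  77.08691882  72.252185  ] [3.00714972 0.08133812 1.64897714] [0.20380855 0.44163009 1.19836094]
red 358 [[504.2, -8.2, 24.3], [508.5, -7.0, 32.7], [512.4, -4.3, 41.2]]
lever dir [ 0.147  0.111 -0.983] lever~ 0.18523103727535983
gold few
```

View pics/w_x.png

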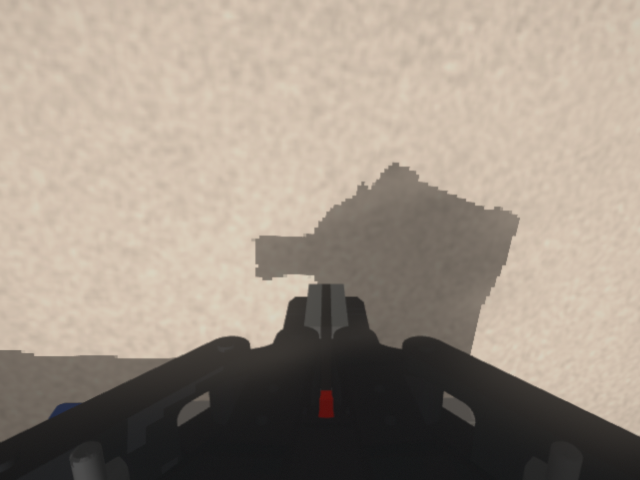

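View pics/s_x.png

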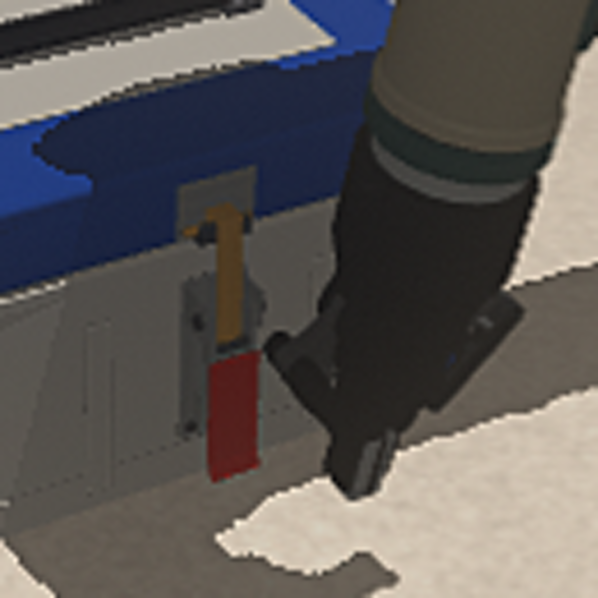

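```bash
cat > lev.py <<'E'
from h import *
Rs=[];Fs=[]
for i in range(2):
    p=get_image("scene");P=cloud(p);hsv=cv2.cvtColor(p["image"],cv2.COLOR_BGR2HSV)
    near=(P[...,0]>485)&(P[...,0]<525)&(P[...,1]>-30)&(P[...,1]<40)&(P[...,2]>15)&(P[...,2]<95)
    red=near&((hsv[...,0]<6)|(hsv[...,0]>172))&(hsv[...,1]>130)
    red=cv2.erode(red.astype(np.uint8),np.ones((3,3)))>0
    X=P[red];A=np.c_[X[:,2],X[:,0]-505,np.ones(len(X))];c=np.linalg.lstsq(A,X[:,1],rcond=None)[0]
    k=abs(A@c-X[:,1])<3;c=np.linalg.lstsq(A[k],X[k,1],rcond=None)[0]
    F=P.reshape(-1,3);F=F[~np.isnan(F).any(1)];m=(F[:,0]>400)&(F[:,0]<620)&(abs(F[:,0]-505)>30)&(F[:,2]>30)&(F[:,2]<115)&(F[:,1]>-45)&(F[:,1]<-25);F=F[m]
    B=np.c_[F[:,2],F[:,0]-505,np.ones(len(F))];d=np.linalg.lstsq(B,F[:,1],rcond=None)[0]
    for _ in range(5):
        k2=abs(B@d-F[:,1])<2.5;d=np.linalg.lstsq(B[k2],F[k2,1],rcond=None)[0]
    print("n",k.sum(),"lever slope",-c[0],"face slope",-d[0],"theta",d[0]-c[0],"offset z=38",c@[38,0,1]-d@[38,0,1],"z=75",c@[75,0,1]-d@[75,0,1])
E
python3 lev.py
```

```text
n 176 lever slope 0.03920440178457412 face slope -0.0018817284615419974 theta 0.04108613024611612 offset z=38 25.53971362601458 z=75 24.01952680690828
n 178 lever slope 0.03669403559243471 face slope 0.001457900112740645 theta 0.035236135479694064 offset z=38 25.17751679664658 z=75 23.873779783897895
```

Call:
send_rows:
  rows:
    - [-1, -0.01, 0.003, 0.02, 0.05]
    - [-1, -0.02, 0.001, 0.015, 0.045]
    - [-1, -0.01, 0, 0.003, 0]
    - [-1, 0, 0, 0, 0]
    - [-1, 0, 0, 0, 0]

```text
clock: 33.85
eef_pos: [503.4, 18.2, 30.8]
tool_rot: [3.009, 0.081, 1.535]
force: [-0.3, 0.5, -0.0]
width: 0.2
```

Call:
send_rows:
  rows:
    - [-1, -0.006, 0.003, 0, 0]
    - [-1, -0.004, 0.001, 0, 0]
    - [-1, -0.006, 0, 0, 0]
    - [-1, -0.009, 0, 0, 0]

```text
clock: 34.18
eef_pos: [507.2, -0.3, 33.0]
tool_rot: [3.008, 0.069, 1.543]
force: [-1.5, 16.5, -10.0]
width: -0.1
```

Call:
send_rows:
  rows:
    - [-1, -0.01, 0, 0, 0]

```text
clock: 34.27
eef_pos: [507.2, 0.2, 33.3]
tool_rot: [3.007, 0.051, 1.553]
force: [-4.0, 27.6, -9.1]
width: -0.0
```

Call:
send_rows:
  rows:
    - [-1, 0.015, 0, 0, 0]
    - [-1, 0.03, 0, -0.002, 0]
    - [-1, 0.03, 0, -0.01, 0]
    - [-1, 0.02, 0, -0.02, 0]
    - [-1, 0, 0, 0, 0]

```text
clock: 34.68
eef_pos: [504.3, 101.8, 62.0]
tool_rot: [3.007, 0.043, 1.553]
force: [0.1, 0.3, -1.0]
width: -0.2
```

```bash
python3 lev.py; python3 m.py y; python3 -c "
from h import *
p=get_image('scene');P=cloud(p).reshape(-1,3);P=P[~np.isnan(P).any(1)]
L=P[(abs(P[:,0]-505)<130)&(P[:,1]<-40)&(P[:,1]>-90)&(P[:,2]>175)&(P[:,2]<195)];print('lid front z',np.median(L[:,2]))"
```

```text
n 188 lever slope 0.014580318118392326 face slope 0.0001603973645097617 theta 0.014419920753882563 offset z=38 23.22845431910165 z=75 22.694917251207997
n 187 lever slope 0.012639630042995372 face slope -0.0014096554327480255 theta 0.014049285475743398 offset z=38 23.334135858676277 z=75 22.814312296073773
[503.37986864  96.16157181  60.05381161] [3.00969071 0.04854952 1.54838252] [ 0.71351517 -1.20018438  0.34925641]
red few
gold few
lid front z 188.0677680180501
```

View pics/s_y.png

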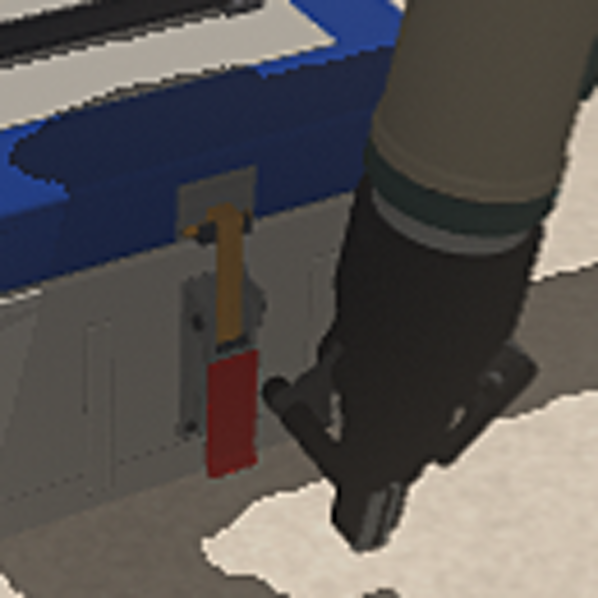

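```bash
python3 - <<'E'
from h import *
Y=[];G=[]
for i in range(6):
    p=get_image("scene");P=cloud(p);hsv=cv2.cvtColor(p["image"],cv2.COLOR_BGR2HSV)
    near=(P[...,0]>485)&(P[...,0]<525)&(P[...,1]>-30)&(P[...,1]<40)&(P[...,2]>15)&(P[...,2]<95)
    red=near&((hsv[...,0]<6)|(hsv[...,0]>172))&(hsv[...,1]>130)
    red=cv2.erode(red.astype(np.uint8),np.ones((3,3)))>0
    Y.append(P[red])
    if i==0: s=P
X=np.vstack(Y);X[:,1]+=0.0171*(X[:,0]-505)
for z in range(22,90,6):
    k=abs(X[:,2]-z)<3
    if k.sum()>10: print(z,k.sum(),(np.median(X[k,1])+33.2).round(2))
for lo,hi in ((20,90),(34,90),(40,82)):
    k=(X[:,2]>lo)&(X[:,2]<hi);print(lo,hi,-np.polyfit(X[k,2],X[k,1],1)[0])
E
```

```text
22 13 23.44
28 123 23.84
34 101 23.06
40 95 22.96
46 103 22.68
52 107 22.57
58 109 22.67
64 113 22.77
70 116 22.65
76 113 22.56
82 110 22.65
88 21 24.0
20 90 0.013252464135737732
34 90 0.0004297212792668533
40 82 0.002742429455508168
```

```bash
python3 - <<'E'
from h import *
p=get_image("top");a=cv2.imread("pics/top0.png")
for n,(l,t,r,b) in dict(cartonA=(140,175,200,222),cartonB=(128,235,178,280),vials=(155,268,195,308),cold=(440,205,490,272),logger=(225,158,264,190),san=(425,298,470,328)).items():
    print(n,np.abs(p["image"][t:b,l:r].astype(int)-a[t:b,l:r]).mean().round(1))
print(read_state()["clock"],read_state()["force"],read_state()["qd"].round(3))
cv2.imwrite("pics/top_end.png",p["image"])
E
```

```text
cartonA 1.7
cartonB 1.7
vials 1.8
cold 3.5
logger 1.8
san 15.2
35.2833 [-0.41908266 -1.11377033 -0.43847872] [-0.003 -0.001 -0.003 -0.002  0.001 -0.001 -0.001]
```

View pics/top_end.png

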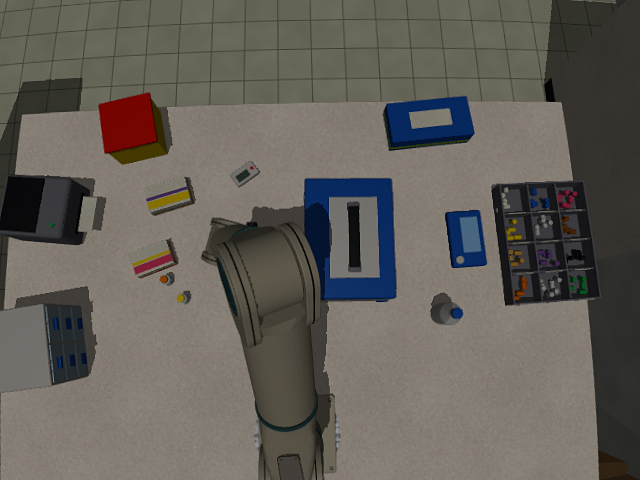

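The loose things stand where they were; only the sanitiser's patch differs, because its shadow changed. The gripper touches nothing, so I'm handing in.

```bash
python3 -c "
from cell import *
print(finish_job())"
```

```text
the job is handed in; nothing more can be done
None
```

The case is closed and latched, and I handed the job in at about 35 s of the 64 s; no verdict was reported.

**What I did:**
- I pressed the lid onto its seal, peaking at about 14 N.
- I swung the claw over by gripping the ends of its nose bar, and let it lean on the lid.
- I lowered the lever so the nose dropped behind the keeper's lip, then swung the lever past centre and pressed it home.

**Last checks:**
- **Lever:** its face lies parallel to the latch face. The measured angle is about 0.001–0.003 rad over the flat part of the handle, with the face 22.7 mm out (expected 23 mm). A fit over the whole handle gave 0.013–0.014 rad, because it includes the raised lip at the end.
- **Claw:** in the scene picture the nose sits in the keeper. I did not measure its seat in millimetres at the end.
- **Lid:** the wrist camera gave about 186.3 mm at the front edge with the lever just past centre, consistent with the lid being drawn down. The last scene-camera reading was 188.1 mm. These disagree by about 2 mm, which is the calibration error, so I did not confirm the 0.010 rad limit separately.
- **Loose things:** the start and end top views match. The sanitiser's patch differed (15 against 2–4 grey levels for the others), which I put down to its shadow.

**What went less well:**
- My first pushes on the claw and the first try at gripping it failed; neither did damage.
- The tool's tilt drifted under load. I corrected it by pulling gently against the lid's handle, with 18 N at the most.
- The last press on the lever reached about 29 N at the wrist. That is above the 25 N you asked for and just under the 30 N limit. Forces were only read at the end of each move, so I cannot rule out a brief higher peak.

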